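# Clear down after a centrifuge run

## Task

After the centrifuge run, clear the bench: pick up the tray by its upright tab, tip it over the wash tub so that all the rubber cushions slide off into the tub, then set the empty tray level and balanced on the narrow beam of the drying stand, square to it. Also lay every tube, before or after that, in a lane of its own on the sloped rack, resting in the V of both saddle bars with the cap uphill and the tip down at the stop. Leave the bottle, the tip box and the jar alone.

Things in the scene. Friction and masses are not known exactly. Their poses are not given: they have to be found in the camera images.
- tray: Slippery aluminium tray, 115 (x) x 104 mm (y), floor 4 mm, walls 25 mm high on three sides, 250 g (cushions slide at 11 to 17 deg). Its -x side is open (pouring lip); upright grip tab at its +x side. Origin: on the underside, below the EMPTY tray's balance point (15 mm from the floor's middle towards the tab). z up. Starts on the bench, lip towards the robot.
- tray_tab (a point): Grip point on the tray's flat upright tab: 75 mm above the tray's underside and 37 mm from the tray's origin along +x. The tab is 10 mm thick (along tray x), 50 mm wide (along tray y), and its top is 95 mm above the underside.
- tray_lip (a point): Middle of the open pouring edge of the tray, on top of the floor: 73 mm from the tray's origin along -x, 4 mm above the underside.
- tub: Open grey plastic wash tub, fixed to the bench, 150 x 150 mm outside, 65 mm high, walls 4 mm. Origin: centre of its underside.
- stand: White narrow drying stand, fixed to the bench: a level beam 44 mm wide (its x), 110 mm long (its y), top 70 mm above the bench, on a post. Origin: centre of the foot, on the bench, right below the middle of the beam. The tray goes level across the beam with its x along the beam's x.
- rack_deck: Sloped deck of the fixed steel rack. x points up the slope (20 deg, away from the robot), y along the lanes, z square to it. Two slippery zigzag saddle bars (at x = -36 and 26 mm, 8 mm thick) form four V lanes at y = -90, -30, 30, 90 mm; V sides slope 30 deg, ridges 17 mm high. Origin: at the V bottoms, 75 mm above the bench. Stop plate across the low end: face x = -62, top z = 24 mm.
- lane0 (a point): Lane at deck y = -90 mm: where the origin (middle) of a tube lies when it is seated in both V notches with its tip at the stop: deck x about 0, z = 16.7 mm. Same axes as the deck. Fingers fit between the two saddles (54 mm).
- lane1 (a point): Lane at deck y = -30 mm: where the origin (middle) of a tube lies when it is seated in both V notches with its tip at the stop: deck x about 0, z = 16.7 mm. Same axes as the deck. Fingers fit between the two saddles (54 mm).
- lane2 (a point): Lane at deck y = 30 mm: where the origin (middle) of a tube lies when it is seated in both V notches with its tip at the stop: deck x about 0, z = 16.7 mm. Same axes as the deck. Fingers fit between the two saddles (54 mm).
- lane3 (a point): Lane at deck y = 90 mm: where the origin (middle) of a tube lies when it is seated in both V notches with its tip at the stop: deck x about 0, z = 16.7 mm. Same axes as the deck. Fingers fit between the two saddles (54 mm).
- tube1: Closed white plastic centrifuge tube, 120 mm long, 60 g: round body 29 mm across, round-ended tip at the -x end, square blue anti-roll cap 34 x 34 mm, 24 mm long, at the +x end. Origin: on its axis, midway along the 120 mm. x axis runs from tip to cap; y and z turn with the roll of the tube. Starts lying on the bench, axis about 16 mm up. May be absent.
- tube2: Closed white plastic centrifuge tube, 120 mm long, 60 g: round body 29 mm across, round-ended tip at the -x end, square blue anti-roll cap 34 x 34 mm, 24 mm long, at the +x end. Origin: on its axis, midway along the 120 mm. x axis runs from tip to cap; y and z turn with the roll of the tube. Starts lying on the bench, axis about 16 mm up. May be absent.
- tube3: Closed white plastic centrifuge tube, 120 mm long, 60 g: round body 29 mm across, round-ended tip at the -x end, square blue anti-roll cap 34 x 34 mm, 24 mm long, at the +x end. Origin: on its axis, midway along the 120 mm. x axis runs from tip to cap; y and z turn with the roll of the tube. Starts lying on the bench, axis about 16 mm up. May be absent.
- tube4: Closed white plastic centrifuge tube, 120 mm long, 60 g: round body 29 mm across, round-ended tip at the -x end, square blue anti-roll cap 34 x 34 mm, 24 mm long, at the +x end. Origin: on its axis, midway along the 120 mm. x axis runs from tip to cap; y and z turn with the roll of the tube. Starts lying on the bench, axis about 16 mm up. May be absent.
- cushion1: Round black rubber bucket cushion, a disc 38 mm across and 18 mm thick, 30 g. Origin: centre of its underside as built. Starts lying in the tray. May be absent.
- cushion2: Round black rubber bucket cushion, a disc 38 mm across and 18 mm thick, 30 g. Origin: centre of its underside as built. Starts lying in the tray. May be absent.
- cushion3: Round black rubber bucket cushion, a disc 38 mm across and 18 mm thick, 30 g. Origin: centre of its underside as built. Starts lying in the tray. May be absent.
- cushion4: Round black rubber bucket cushion, a disc 38 mm across and 18 mm thick, 30 g. Origin: centre of its underside as built. Starts lying in the tray. May be absent.
- bottle: Bystander: amber reagent bottle, 64 mm across, 150 mm tall. Origin: centre of its underside.
- tipbox: Bystander: box of pipette tips, 82 x 122 mm, 72 mm tall. Origin: centre of its underside.
- jar: Bystander: round glass jar, 60 mm across, 90 mm tall. Origin: centre of its underside.

How it is judged:
On the way, in this order (a step that is already met when the one before it is completed fails the run):
1. the tray is held tipped, its open edge over the tub (angle between tray's own z axis and vertical above 0.15 rad and x of tray_lip in the frame of tub between -0.075 and 0.075 m and y of tray_lip in the frame of tub between -0.075 and 0.075 m), for 0.1 s.
2. all cushions are in the tub and the empty tray stands level on the drying stand (x of cushion1 in the frame of tub between -0.073 and 0.073 m and y of cushion1 in the frame of tub between -0.073 and 0.073 m and z of each of cushion1, cushion2, cushion3, cushion4 in the frame of tub below 0.062 m and x of cushion2 in the frame of tub between -0.073 and 0.073 m and y of cushion2 in the frame of tub between -0.073 and 0.073 m and x of cushion3 in the frame of tub between -0.073 and 0.073 m and y of cushion3 in the frame of tub between -0.073 and 0.073 m and x of cushion4 in the frame of tub between -0.073 and 0.073 m and y of cushion4 in the frame of tub between -0.073 and 0.073 m and x of tray in the frame of stand between -0.024 and 0.024 m and y of tray in the frame of stand between -0.035 and 0.035 m and z of tray in the frame of stand between 0.066 and 0.074 m and angle between tray's own z axis and vertical below 0.07 rad and angle between the x axis of tray and the x axis of stand, either way round below 0.35 rad and linear speed of tray below 0.02 m/s and contact force between the fingers and tray below 0.1 N), for 0.3 s.
At the end, for the whole second after the job is handed in: Cushions in the tub, below its rim. Tray released on the beam, level within 4 deg, origin within 24 mm (x) and 35 mm (y) of the beam's middle, within 20 deg of square. Each tube seated in both Vs of a lane, within 6 deg of its line, cap uphill, within 20 mm of its seat at the stop. All at rest (x of cushion1 in the frame of tub between -0.073 and 0.073 m and y of cushion1 in the frame of tub between -0.073 and 0.073 m and z of each of cushion1, cushion2, cushion3, cushion4 in the frame of tub below 0.062 m and x of cushion2 in the frame of tub between -0.073 and 0.073 m and y of cushion2 in the frame of tub between -0.073 and 0.073 m and x of cushion3 in the frame of tub between -0.073 and 0.073 m and y of cushion3 in the frame of tub between -0.073 and 0.073 m and x of cushion4 in the frame of tub between -0.073 and 0.073 m and y of cushion4 in the frame of tub between -0.073 and 0.073 m and x of tray in the frame of stand between -0.024 and 0.024 m and y of tray in the frame of stand between -0.035 and 0.035 m and z of tray in the frame of stand between 0.066 and 0.074 m and angle between tray's own z axis and vertical below 0.07 rad and angle between the x axis of tray and the x axis of stand, either way round below 0.35 rad and linear speed of each of tray, tube1, tube2, tube3, tube4 below 0.02 m/s and x of tube1 in the frame of rack_deck between -0.006 and 0.02 m and y of tube1 in the frame of rack_deck between -0.1 and 0.1 m and z of tube1 in the frame of rack_deck between 0.0143 and 0.0192 m and angle between the x axis of each of tube1, tube2, tube3, tube4 and the x axis of rack_deck, either way round below 0.1 rad and angle between each of tube1, tube2, tube3, tube4's own x axis and vertical below 1.4 rad and x of tube2 in the frame of rack_deck between -0.006 and 0.02 m and y of tube2 in the frame of rack_deck between -0.1 and 0.1 m and z of tube2 in the frame of rack_deck between 0.0143 and 0.0192 m and x of tube3 in the frame of rack_deck between -0.006 and 0.02 m and y of tube3 in the frame of rack_deck between -0.1 and 0.1 m and z of tube3 in the frame of rack_deck between 0.0143 and 0.0192 m and x of tube4 in the frame of rack_deck between -0.006 and 0.02 m and y of tube4 in the frame of rack_deck between -0.1 and 0.1 m and z of tube4 in the frame of rack_deck between 0.0143 and 0.0192 m); the robot touches nothing.
It fails at once if the bottle is pushed aside or knocked over (distance of bottle from where it was at the start of the episode above 0.04 m or angle between bottle's own z axis and vertical above 0.5 rad).
It fails at once if the tipbox is pushed aside or knocked over (distance of tipbox from where it was at the start of the episode above 0.04 m or angle between tipbox's own z axis and vertical above 0.5 rad).
It fails at once if the jar is pushed aside or knocked over (distance of jar from where it was at the start of the episode above 0.04 m or angle between jar's own z axis and vertical above 0.5 rad).
Of tube1, tube2, tube3, tube4 only 3 to 4 are there at a start; the rules pass over those that are not, and their reading is None.
Of cushion1, cushion2, cushion3, cushion4 only 2 to 4 are there at a start; the rules pass over those that are not, and their reading is None.
At some moment in a run one of tube1, tube2, tube3, tube4 may be knocked a few centimetres aside while the robot is not near it.
It also fails if it takes over 200 s, if anything falls off the work surface, if the arm or the gripper's body presses on something with over 40 N, if the wrist force passes 120 N, or if a joint passes its speed limit or range.

## Robot

A 7-joint arm with a two-finger parallel gripper is mounted at the origin on the work surface. World frame = base frame: x ahead of the robot, y to its left, z up, the work surface at z = 0. Lengths are in m, angles in rad, forces in N, time in s.
With the tool pointing down it reaches from about 0.425 to 0.925 m from the base axis. Payload 6.8 kg.
Tool frame: the origin (TCP) lies midway between the tips of the shut fingers; the grasp point (between the pads) lies 19 mm behind it (bot.pinch_z is the distance from the TCP to the grasp point, in m); x points along the fingers, y is the direction in which the jaws open and shut, and the axes are right-handed (so a half turn about x gives the same grasp; the last joint's range is limited). The gripper opens to 85 mm and grips with 20 to 120 N. Pads are 22 mm wide; open, the fingers measure 114 mm over their backs; the gripper's body (76 mm by 85 mm) begins 54 mm behind the grasp point. The pads swing forward as they close: fully open they stand 13 mm farther back than shut.
Start: joints at [-1.388, 0.477, 0.022, 1.555, -0.011, 1.109, -0.083], TCP at [0.194, 0.647, 0.231] pointing down, gripper open.
Joint ranges: [-2.96, 2.96], [-0.34, 2.1], [-1.41, 1.46], [0.24, 2.44], [-1.37, 4.51], [0.17, 1.92], [-2.96, 2.96]. Speed limits (rad/s): [2.39, 2.39, 3.14, 3.14, 3.14, 3.14, 3.14].

## Interface

Orientations are given as a unit quaternion [w, x, y, z].
In Python, from station import bot gives the robot as it stands. The module is installed in compiled form; this text tells all that it offers.
- The arm moves only by the tool step_arm, never from a script. Its argument "plan" is a list of rows, each a list of 6 numbers: the shift along the tool's x, y, z in units of 40 mm (1.0 is 40 mm), then the turn, a rotation vector about the tool's x, y, z in units of 360 degrees (1.0 is 360 degrees). In form: [[dx, dy, dz, ax, ay, az], ...]. A call has 1 to 8 rows; each row shifts and turns the commanded pose from where the row before left it, along the tool's axes as they then stand; what a row does not reach is not made up. A row lasts 1/8 s, in which the tool goes at most 62.5 mm and 10.7 degrees, less where a joint would pass 70% of its speed; a pose out of reach is approached as far as the arm can. A call with a number of a shift or a turn outside -1 to 1 is refused whole. A call with a gripper value outside its range is refused whole. "fingers" is the closure, from -1 (fully open) to 1 (shut), set as the call begins (left out, the last holds). The fingers move at their own pace and stop on an object; "force" is the grip in N (left out, the last holds). Time passes only in rows, so rows that do not move let the fingers close. It gives the time, the measured TCP pose, the force and the opening at its end, in the units of the state.
- bot.get_obs(): the state, without advancing time (a new reading comes with each control period).
- bot.read_camera(name): name is "side" or "top" or "wrist"; returns (picture, depth): 400x640x3 uint8, red, green, blue; 400x640 float32, m along the optical axis (not along the pixel's ray), 0 where there is no reading.
- bot.camera_model(name): a dict with "mtx" (3x3 intrinsics, pixels), "origin" and "rotation" of the camera in the world; the wrist camera has in their place "T_tool_cam" (4x4, takes a point from camera to tool coordinates, whose origin is the TCP and whose axes are the tool frame's). Camera axes: x right, y up, looking along -z (the intrinsics and any distortion apply to the point x, -y, -z); pixel columns grow to the right and rows downward; lengths in m; the calibration is good to about 2 mm. A picture is of the moment at which its call begins: read the wrist's pose just before it. camera_model takes no time and is no camera call.
- bot.hand_in(): hands the job in, once; it reports no verdict.
The state is a dict: "t": time; "q": joint angles; "joint_vel": joint speeds; "joint_torque": joint torques, N m; "eef_pos": TCP position; "tool_rot": TCP orientation; "contact_force": force on the tool from outside, world axes, zero at the start; "torque": the same for the moment, N m; "gripper_width": opening from 0.0 (shut) to 1.0 (fully open).
Only numpy, scipy, OpenCV 4.12 (cv2) and the standard library are available. Lean on these libraries where they do the work, as an engineer would, in place of code of your own. Each camera call takes 0.05 s, during which the arm holds its last target.

## Working session

There is one attempt and no reset: what is moved stays moved. The work goes in short steps, Python scripts to look and compute and a tool call to move; the robot and the scene stay as the last step left them, time stands still between calls to the robot, and variables do not carry over. Pictures are saved under pics/ and viewed, and the job is handed in when it is done.

Besides the shell and the picture viewer there is one more tool, called after "Emit:" as name(argument=value, ...) on one line, values as JSON. step_arm: Moves the arm, as the interface text tells. Shifts and turns lie within -1 to 1; 1 stands for 40 mm of shift or 360 degrees of turn. Its arguments: {"type":"object","properties":{"plan":{"type":"array"},"fingers":{"type":"number"},"force":{"type":"number"}},"required":["plan"]}

```bash
mkdir -p pics; ls
python3 - <<'E'
from station import bot
import cv2,numpy as np
o=bot.get_obs();print({k:np.round(v,3).tolist() for k,v in o.items()})
for n in ("side","top","wrist"):
    p,d=bot.read_camera(n);cv2.imwrite(f"pics/{n}0.png",p[:,:,::-1]);np.save(f"pics/{n}0d.npy",d)
    m=bot.camera_model(n);print(n,{k:np.round(v,4).tolist() if not isinstance(v,str) else v for k,v in m.items()})
    print((d>0).mean())
print(bot.pinch_z)
E
```

```text
pics
{'t': 0.0, 'q': [-1.388, 0.478, 0.022, 1.556, -0.011, 1.109, -0.083], 'joint_vel': [0.002, -0.001, 0.001, 0.001, -0.001, -0.001, 0.001], 'joint_torque': [-0.0, -59.648, 1.608, -28.118, 0.012, 0.01, 0.0], 'eef_pos': [0.193, 0.646, 0.23], 'tool_rot': [0.7, 0.102, 0.7, -0.103], 'contact_force': [0.671, 0.142, 0.177], 'torque': [-0.047, 0.005, 0.027], 'gripper_width': 1.0}
side {'mtx': [[361.5676, 0.0, 315.1799], [0.0, 361.5676, 194.3648], [0.0, 0.0, 1.0]], 'origin': [0.1861, -0.4731, 0.8149], 'rotation': [0.8833, 0.32, -0.1204, -0.3209]}
0.99605859375
top {'mtx': [[383.7016, 0.0, 317.6787], [0.0, 383.7016, 207.2427], [0.0, 0.0, 1.0]], 'origin': [0.5099, -0.0048, 1.0269], 'rotation': [-0.6966, -0.0228, 0.0158, 0.7169]}
0.9959453125
wrist {'mtx': [[353.9907, 0.0, 320.2679], [0.0, 353.9907, 195.5778], [0.0, 0.0, 1.0]], 'T_tool_cam': [[-0.0006, 0.3281, -0.9447, -0.1427], [1.0, 0.0012, -0.0002, -0.0004], [0.0011, -0.9447, -0.3281, -0.0841], [0.0, 0.0, 0.0, 1.0]]}
0.9958515625
0.0187
```

View pics/top0.png

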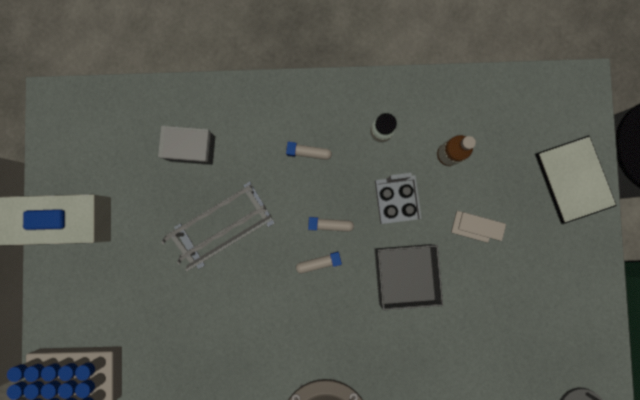

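View pics/side0.png

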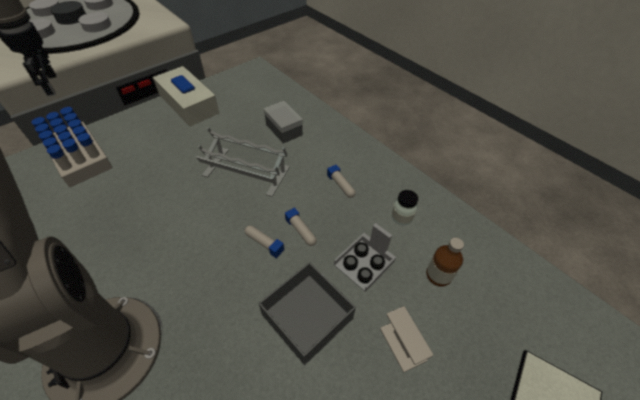

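View pics/wrist0.png

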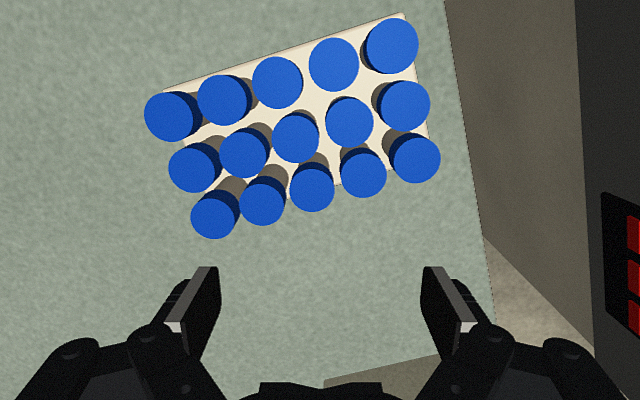

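```bash
cat > h.py <<'E'
from station import bot
import cv2,numpy as np
from scipy.spatial.transform import Rotation as R
def qR(q): return R.from_quat([q[1],q[2],q[3],q[0]]).as_matrix()
def campose(n,obs=None):
    m=bot.camera_model(n)
    if n=="wrist":
        o=obs or bot.get_obs(); Rt=qR(o["tool_rot"]); T=np.array(m["T_tool_cam"])
        return np.array(m["mtx"]),Rt@T[:3,:3],Rt@T[:3,3]+np.array(o["eef_pos"])
    return np.array(m["mtx"]),qR(m["rotation"]),np.array(m["origin"])
def cloud(d,pose):
    K,Rc,o=pose; v,u=np.indices(d.shape)
    P=np.stack([(u-K[0,2])/K[0,0]*d,-(v-K[1,2])/K[1,1]*d,-d],-1)
    W=P@Rc.T+o; W[d<=0]=np.nan; return W
def ray(u,v,z,pose):
    K,Rc,o=pose; u=np.asarray(u,float);v=np.asarray(v,float)
    D=np.stack([(u-K[0,2])/K[0,0],-(v-K[1,2])/K[1,1],-np.ones_like(u)],-1)@Rc.T
    return o+D*((z-o[2])/D[...,2])[...,None]
def proj(P,pose):
    K,Rc,o=pose; c=(np.asarray(P,float)-o)@Rc
    return np.stack([K[0,0]*c[...,0]/-c[...,2]+K[0,2],-K[1,1]*c[...,1]/-c[...,2]*1+K[1,2]],-1)
def plane_yaw(): pass
E
python3 - <<'E'
from h import *
pic=cv2.imread("pics/top0.png");d=np.load("pics/top0d.npy");ps=campose("top");W=cloud(d,ps)
for (u,v) in [(200,330),(300,330),(450,330),(560,300),(350,100),(250,100)]: print(u,v,W[v,u].round(4))
cv2.imwrite("pics/crop0.png",cv2.convertScaleAbs(cv2.resize(pic[110:320,150:520],None,fx=2.1,fy=2.1,interpolation=cv2.INTER_CUBIC),alpha=1.5))
# blue caps
hsv=cv2.cvtColor(pic,cv2.COLOR_BGR2HSV)
m=cv2.inRange(hsv,(105,120,60),(130,255,255));n,l,s,c=cv2.connectedComponentsWithStats(m)
for i in range(1,n):
    if s[i,4]>20: print(s[i],c[i].round(1),W[l==i].mean(0).round(3))
h=W[...,2]; hm=(np.clip(h/0.16,0,1)*255).astype(np.uint8); hm[np.isnan(h)]=0
cv2.imwrite("pics/hm0.png",cv2.resize(cv2.applyColorMap(hm,cv2.COLORMAP_JET)[110:320,150:520],None,fx=2.1,fy=2.1,interpolation=cv2.INTER_NEAREST))
E
```

```text
200 330 [0.2511 0.324  0.0025]
300 330 [0.2437 0.0605 0.    ]
450 330 [ 0.2341 -0.3328  0.0019]
560 300 [ 0.304  -0.6241  0.0015]
350 100 [ 0.854  -0.0911  0.005 ]
250 100 [8.644e-01 1.808e-01 2.000e-04]
[287 142   9  14 107] [290.8 148.3] [nan nan nan]
[ 24 210  39  19 698] [ 43.1 219.3] [nan nan nan]
[309 217   9  13 102] [312.5 223.1] [nan nan nan]
[331 252  10  14 105] [335.6 258.6] [ 0.431 -0.038  0.035]
[ 58 365  15  16 188] [ 65.2 372.7] [nan nan nan]
[ 75 365  15  16 189] [ 82.3 372.3] [nan nan nan]
[  7 367  15  15 179] [ 14.  373.9] [0.191 0.724 0.118]
[ 23 366  16  16 192] [ 31.  373.5] [nan nan nan]
[ 40 366  16  16 191] [ 48.  373.2] [nan nan nan]
[ 40 383  16  16 194] [ 47.9 390.8] [nan nan nan]
[ 57 383  16  16 195] [ 65.  390.5] [0.151 0.602 0.121]
[ 74 383  16  16 191] [ 82.2 390.1] [0.151 0.562 0.121]
[  7 384  15  16 181] [ 14.1 391.8] [nan nan nan]
[ 23 384  16  16 195] [ 30.7 391.3] [nan nan nan]<stdin>:10: RuntimeWarning: invalid value encountered in cast
```

View pics/crop0.png

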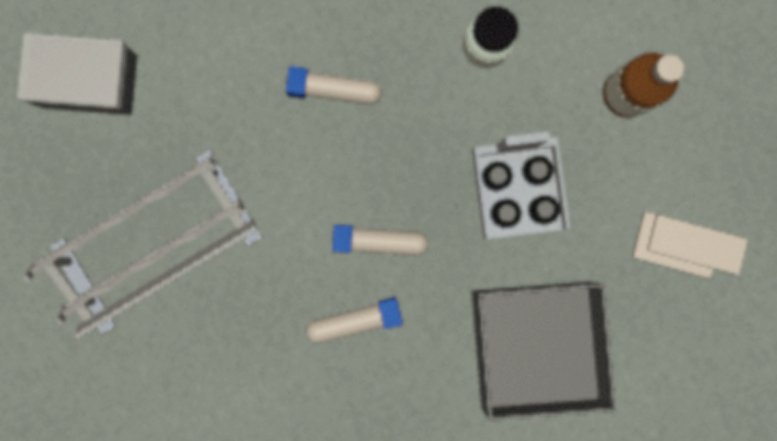

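View pics/hm0.png

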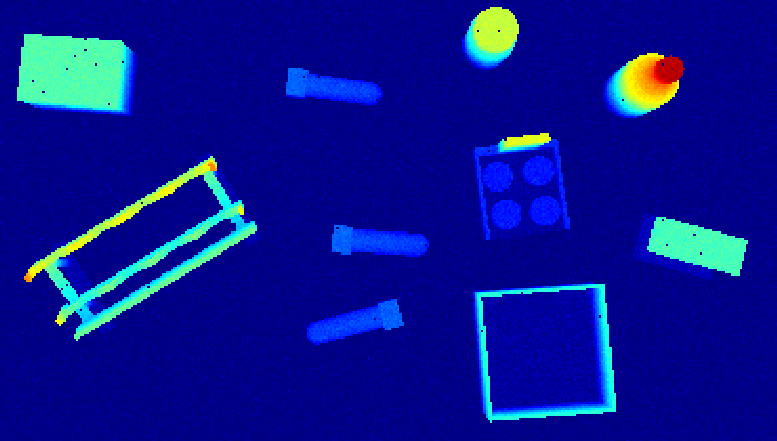

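```bash
cat > m0.py <<'E'
from h import *
pic=cv2.imread("pics/top0.png");d=np.load("pics/top0d.npy");W=cloud(d,campose("top"));h=W[...,2]
def box(u0,v0,u1,v1,lo,hi):
    m=np.zeros(h.shape,bool);m[v0:v1,u0:u1]=True
    return m&(h>lo)&(h<hi)
def rect(m):
    P=W[m][:,:2]; r=cv2.minAreaRect((P*1000).astype(np.float32)); return r,len(P),np.median(W[m][:,2])
def crop(a,b,c,e): return int(150+a/2.1),int(110+b/2.1),int(150+c/2.1),int(110+e/2.1)
print("stand",rect(box(*crop(620,200,760,290),.06,.08)))
print("tub",rect(box(*crop(465,275,620,430),.055,.075)))
print("tray walls",rect(box(*crop(465,140,580,250),.017,.04)))
print("tray all",rect(box(*crop(465,150,580,250),.01,.04)))
m=box(*crop(465,120,580,160),.075,.11);print("tab",rect(m),W[m].mean(0))
for n,b in dict(tA=(280,60,390,110),tB=(325,220,435,260),tC=(300,290,410,350)).items():
    m=box(*crop(*b),.013,.05);print(n,rect(m))
for n,b in dict(tipbox=(10,25,140,120),jar=(450,0,530,70),bottle=(600,40,690,120)).items():
    m=box(*crop(*b),.02,.2);print(n,rect(m))
m=box(*crop(10,140,270,350),.04,.13);print("rack",rect(m))
P=W[m]
np.save("rackP.npy",P)
E
python3 m0.py
```

```text
stand (((503.2243347167969, -401.45806884765625), (111.22332763671875, 43.966941833496094), 72.9627456665039), 801, np.float64(0.07107679006034917))
tub (((382.192626953125, -219.56924438476562), (150.32350158691406, 151.03488159179688), 2.694577693939209), 551, np.float64(0.06494154069276703))
tray walls (((580.4238891601562, -205.76882934570312), (113.74320220947266, 105.3274917602539), 5.674129009246826), 924, np.float64(0.02351551523964468))
tray all (((579.5238037109375, -205.83193969726562), (112.05464935302734, 105.39317321777344), 5.607446193695068), 957, np.float64(0.02320487672632221))
tab (((631.5623779296875, -200.68194580078125), (10.239192008972168, 50.504215240478516), 4.617842197418213), 107, np.float64(0.0957667996324636)) [ 0.63094288 -0.19929447  0.09386083]
tA (((713.1781005859375, 23.723358154296875), (118.81586456298828, 34.56930923461914), 79.88296508789062), 517, np.float64(0.02992464177445564))
tB (((519.889892578125, -28.176742553710938), (118.01173400878906, 33.85713195800781), 86.46942138671875), 510, np.float64(0.02995622002472237))
tC (((419.58917236328125, 8.753410339355469), (33.97197341918945, 117.60769653320312), 12.16280460357666), 519, np.float64(0.029986443054323186))
tipbox (((734.6935424804688, 339.324462890625), (122.96258544921875, 82.94190979003906), 83.94637298583984), 1817, np.float64(0.07268881849096975))
jar (((761.7215576171875, -168.27047729492188), (56.69624328613281, 56.2308235168457), 11.542754173278809), 573, np.float64(0.08971899717106191))
bottle (((695.576416015625, -343.2100524902344), (63.16840744018555, 55.631736755371094), 23.943758010864258), 819, np.float64(0.10258762256731002))
rack (((519.487548828125, 252.71031188964844), (104.42640686035156, 248.75494384765625), 29.567371368408203), 1846, np.float64(0.07365668732758585))
```

Run:
```python
from h import *
o=bot.get_obs();print("toolR\n",qR(o["tool_rot"]).round(3))
P=np.load("rackP.npy")
for ya in (28.5,29,29.5,30,30.5,31):
    a=np.radians(ya);c,s=np.cos(a),np.sin(a)
    X=P[:,0]*c+P[:,1]*s;Y=-P[:,0]*s+P[:,1]*c
    sp=[]
    for lo,hi in ((.685,.71),):
        pass
    H,e=np.histogram(X,bins=60);
    print(ya,np.sort(H)[-8:].sum())
a=np.radians(29.8);c,s=np.cos(a),np.sin(a)
X=P[:,0]*c+P[:,1]*s;Y=-P[:,0]*s+P[:,1]*c
print(X.min(),X.max(),Y.min(),Y.max())
img=np.zeros((300,600,3),np.uint8)
for x,y,z in zip(X,Y,P[:,2]):
    u=int((y-Y.min())*2000)+30;v=int((X.max()-x)*2000)+30
    cv2.circle(img,(u,v),2,tuple(int(k) for k in cv2.applyColorMap(np.array([[np.clip((z-.04)/.07,0,1)*255]]).astype(np.uint8),cv2.COLORMAP_JET)[0,0]),-1)
cv2.imwrite("pics/rack.png",img)
H,e=np.histogram(X,bins=np.arange(X.min(),X.max()+.004,.004))
for i in range(len(H)):
    k=(X>=e[i])&(X<e[i+1]); print(round(e[i]+.002,4),H[i],P[k,2].mean().round(4),Y[k].min().round(3),Y[k].max().round(3))
```

```text
toolR
 [[-0.     0.287  0.958]
 [-0.001  0.958 -0.287]
 [-1.    -0.001  0.   ]]
28.5 556
29 578
29.5 588
30 583
30.5 577
31 569
0.5237900219562596 0.6284654225393713 -0.16317127946993973 0.0855534113152707
0.5258 147 0.0761 -0.162 0.084
0.5298 146 0.0753 -0.163 0.084
0.5338 113 0.0658 -0.163 0.082
0.5378 117 0.0547 -0.163 0.083
0.5418 42 0.0485 -0.152 0.077
0.5458 18 0.0562 -0.162 0.084
0.5498 25 0.0687 -0.163 0.083
0.5538 64 0.0734 -0.163 0.085
0.5578 146 0.0722 -0.163 0.085
0.5618 146 0.0712 -0.163 0.086
0.5658 113 0.0616 -0.163 0.083
0.5698 68 0.0573 -0.155 0.085
0.5738 19 0.0612 -0.153 0.074
0.5778 19 0.0626 -0.153 0.075
0.5818 17 0.0641 -0.153 0.076
0.5858 17 0.0657 -0.153 0.074
0.5898 18 0.0671 -0.153 0.075
0.5938 17 0.0686 -0.153 0.075
0.5978 19 0.0702 -0.152 0.074
0.6018 16 0.0716 -0.152 0.074
0.6058 26 0.0846 -0.163 0.084
0.6098 30 0.0921 -0.163 0.084
0.6138 116 0.0924 -0.163 0.084
0.6178 181 0.0914 -0.163 0.082
0.6218 97 0.0897 -0.163 0.084
0.6258 100 0.08 -0.163 0.081
0.6298 9 0.0755 -0.119 0.063
```

View pics/rack.png

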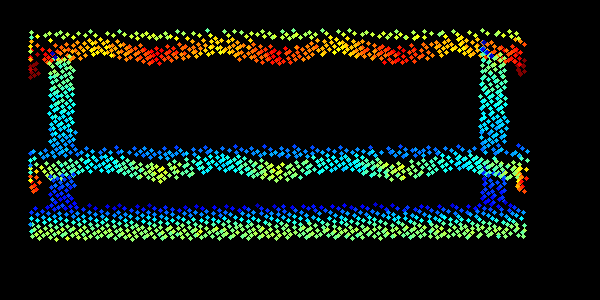

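Run:
```python
from h import *
P=np.load("rackP.npy")
for ya in (29.,29.6,30.2):
    a=np.radians(ya);c,s=np.cos(a),np.sin(a)
    X=P[:,0]*c+P[:,1]*s;Y=-P[:,0]*s+P[:,1]*c
    # stop plate top per end
    k=(P[:,2]>.072)&(X<.545)
    print(ya,"stop slope deg",np.degrees(np.polyfit(Y[k],X[k],1)[0]).round(2),X[k].min().round(4),np.percentile(X[k],[2,50,98]).round(4),P[k,2].mean().round(4),"y",Y[k].min().round(4),Y[k].max().round(4))
    for nm,lo,hi,x in(("lo",.545,.575,-.036),("hi",.604,.632,.026)):
        for yd in (-.06,0,.06):
            k=(abs(Y+.0395-yd)<.004)&(X>lo)&(X<hi)
            zm=np.percentile(P[k,2],90); k&=P[k.nonzero()[0][0]*0:,2]>zm-.006
            X0=X[k]-(x*np.cos(.349)-.017*np.sin(.349))
            print("  ",nm,yd,len(X0),np.percentile(X[k],[0,50,100]).round(4),"X0",np.median(X0).round(4),"z",P[k,2].mean().round(4), "exp",(.075+x*np.sin(.349)+.017*.94).round(4))
```

```text
29.0 stop slope deg -0.58 0.5237 [0.5244 0.5281 0.5324] 0.0759 y -0.1545 0.0917
   lo -0.06 12 [0.5562 0.5595 0.5635] X0 0.5992 z 0.0752 exp 0.0787
   lo 0 12 [0.5555 0.5596 0.5637] X0 0.5993 z 0.0759 exp 0.0787
   lo 0.06 10 [0.5548 0.5593 0.5619] X0 0.5989 z 0.0762 exp 0.0787
   hi -0.06 11 [0.6144 0.6178 0.6222] X0 0.5992 z 0.0958 exp 0.0999
   hi 0 14 [0.6128 0.6171 0.6217] X0 0.5985 z 0.0957 exp 0.0999
   hi 0.06 12 [0.612  0.6164 0.6205] X0 0.5978 z 0.0959 exp 0.0999
29.6 stop slope deg 0.02 0.5243 [0.5245 0.5278 0.5316] 0.0759 y -0.1601 0.0861
   lo -0.06 12 [0.5529 0.5576 0.5618] X0 0.5973 z 0.0782 exp 0.0787
   lo 0 13 [0.5535 0.5577 0.562 ] X0 0.5974 z 0.0788 exp 0.0787
   lo 0.06 11 [0.5536 0.5581 0.5617] X0 0.5977 z 0.0783 exp 0.0787
   hi -0.06 11 [0.612  0.6153 0.6196] X0 0.5967 z 0.0995 exp 0.0999
   hi 0 13 [0.6116 0.6164 0.6202] X0 0.5978 z 0.1001 exp 0.0999
   hi 0.06 13 [0.612  0.6162 0.6196] X0 0.5976 z 0.0994 exp 0.0999
30.2 stop slope deg 0.62 0.5227 [0.5235 0.5273 0.5318] 0.0759 y -0.1657 0.0806
   lo -0.06 10 [0.5519 0.5559 0.5605] X0 0.5955 z 0.079 exp 0.0787
   lo 0 11 [0.5536 0.557  0.5607] X0 0.5966 z 0.0776 exp 0.0787
   lo 0.06 10 [0.5542 0.5584 0.5619] X0 0.598 z 0.0786 exp 0.0787
   hi -0.06 11 [0.611  0.6157 0.6195] X0 0.5971 z 0.0982 exp 0.0999
   hi 0 11 [0.6112 0.6156 0.6188] X0 0.5969 z 0.0989 exp 0.0999
   hi 0.06 11 [0.6124 0.6168 0.6207] X0 0.5982 z 0.0995 exp 0.0999
```

```bash
cat >> h.py <<'E'
def tgt(p,Rt,o=None):
    o=o or bot.get_obs(); R0=qR(o["tool_rot"]); p0=np.array(o["eef_pos"])
    sh=R0.T@(np.array(p)-p0)/.04; rv=R.from_matrix(R0.T@Rt).as_rotvec()/(2*np.pi)
    sh2=Rt.T@(np.array(p)-p0)/.04
    print("at",p0.round(4),"shift(cur axes)",sh.round(3),"rot",rv.round(4),"| shift after rot",sh2.round(3),"w",round(float(o["gripper_width"]),3),"t",round(o["t"],2),"F",np.round(o["contact_force"],1))
def down(yaw,tilt=0.,tiltaz=None):
    """tool x down, tool y at yaw deg; tilt: fingers lean toward azimuth tiltaz by tilt deg"""
    y=np.radians(yaw); Y=np.array([np.cos(y),np.sin(y),0]);X=np.array([0,0,-1.]);M=np.stack([X,Y,np.cross(X,Y)],1)
    if tilt:
        a=np.radians(tiltaz); ax=np.array([np.cos(a),np.sin(a),0]); rx=np.cross([0,0,-1.],ax)
        M=R.from_rotvec(rx*np.radians(tilt)).as_matrix()@M
    return M
E
python3 -c "
from h import *
tgt([.631,-.2,.25],down(5.1))"
```

```text
at [0.1934 0.6462 0.2306] shift(cur axes) [ -0.461 -17.133  16.545] rot [1.896e-01 1.000e-04 2.000e-04] | shift after rot [-0.486  9.015 22.045] w 1.002 t 0.15 F [ 0.4 -0.9  0.4]
```

Emit:
step_arm(plan=[[-0.1, -0.71, 0.69, 0, 0, 0], [-0.1, -0.71, 0.69, 0, 0, 0], [-0.1, -0.71, 0.69, 0, 0, 0], [-0.1, -0.71, 0.69, 0, 0, 0], [-0.1, -0.71, 0.69, 0, 0, 0], [0, -0.71, 0.69, 0, 0, 0], [0, -0.71, 0.69, 0, 0, 0], [0, -0.71, 0.69, 0, 0, 0]], fingers=-1, force=80)

```text
t: 1.15
eef_pos: [0.3403, 0.3643, 0.2512]
tool_rot: [0.7, 0.102, 0.7, -0.103]
contact_force: [0.1, 0.2, -0.5]
gripper_width: 1.0
```

Emit:
step_arm(plan=[[0, -0.71, 0.69, 0, 0, 0], [0, -0.71, 0.69, 0, 0, 0], [0, -0.71, 0.69, 0, 0, 0], [0, -0.71, 0.69, 0, 0, 0], [0, -0.71, 0.69, 0, 0, 0], [0, -0.71, 0.69, 0, 0, 0], [0, -0.71, 0.69, 0, 0, 0], [0, -0.71, 0.69, 0, 0, 0]])

```text
t: 2.15
eef_pos: [0.4866, 0.0835, 0.2512]
tool_rot: [0.7, 0.102, 0.7, -0.102]
contact_force: [0.8, 0.1, 0.3]
gripper_width: 1.004
```

```bash
python3 -c "
from h import *
tgt([.631,-.2,.25],down(5.1)); print(np.round(bot.get_obs()['q'],3))"
```

```text
at [0.4866 0.0835 0.2512] shift(cur axes) [ 0.03  -5.757  5.49 ] rot [ 0.1896 -0.     -0.    ] | shift after rot [0.031 2.966 7.381] w 1.004 t 2.15 F [0.8 0.1 0.3]
[-0.634  0.154  0.379  1.976 -0.067  1.023  1.057]
```

Emit:
step_arm(plan=[[0, -0.72, 0.686, 0, 0, 0], [0, -0.72, 0.686, 0, 0, 0], [0, -0.72, 0.686, 0, 0, 0], [0, -0.72, 0.686, 0, 0, 0], [0, -0.72, 0.686, 0, 0, 0], [0, -0.72, 0.686, 0, 0, 0], [0, -0.72, 0.686, 0, 0, 0], [0, -0.72, 0.686, 0, 0, 0]])

```text
t: 3.15
eef_pos: [0.6309, -0.1998, 0.2509]
tool_rot: [0.699, 0.102, 0.7, -0.102]
contact_force: [0.8, 0.5, 0.1]
gripper_width: 1.0
```

Emit:
step_arm(plan=[[0, 0, 0, 0.0237, 0, 0], [0, 0, 0, 0.0237, 0, 0], [0, 0, 0, 0.0237, 0, 0], [0, 0, 0, 0.0237, 0, 0], [0, 0, 0, 0.0237, 0, 0], [0, 0, 0, 0.0237, 0, 0], [0, 0, 0, 0.0237, 0, 0], [0, 0, 0, 0.0237, 0, 0]])

```text
t: 4.15
eef_pos: [0.6304, -0.1987, 0.2509]
tool_rot: [0.52, 0.479, 0.521, -0.479]
contact_force: [-0.4, -0.5, -0.1]
gripper_width: 1.002
```

Run:
```python
from h import *
tgt([.631,-.2,.056],down(5.1)); print(np.round(bot.get_obs()['q'],3))
o=bot.get_obs();p,d=bot.read_camera("wrist");cv2.imwrite("pics/w1.png",p[:,:,::-1])
W=cloud(d,campose("wrist",o));h=W[...,2]
m=(h>.085)&(h<.105)&(abs(W[...,0]-.63)<.06)&(abs(W[...,1]+.2)<.06)
P=W[m];print(len(P),P.mean(0),cv2.minAreaRect((P[:,:2]*1000).astype(np.float32)))
```

```text
at [ 0.6304 -0.1987  0.2509] shift(cur axes) [4.873 0.016 0.037] rot [-0.0008 -0.0001  0.0001] | shift after rot [4.873 0.013 0.035] w 1.002 t 4.15 F [-0.4 -0.5 -0.1]
[-0.32   0.538  0.786  1.607 -0.406  1.168  0.642]
653 [ 0.63209086 -0.2003272   0.09484624] ((632.0708618164062, -202.26316833496094), (9.732502937316895, 50.26493453979492), 4.977884769439697)
```

View pics/w1.png

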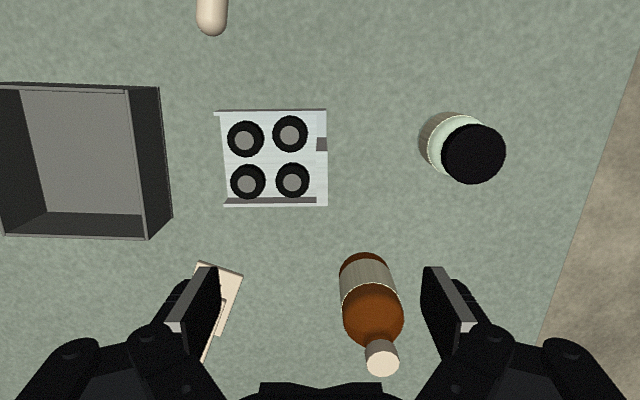

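Emit:
step_arm(plan=[[0.609, 0.005, 0.007, -0.0008, 0, 0], [0.609, 0.005, 0.007, 0, 0, 0], [0.609, 0.005, 0.007, 0, 0, 0], [0.609, 0.005, 0.007, 0, 0, 0], [0.609, 0.005, 0.007, 0, 0, 0], [0.609, 0.005, 0.007, 0, 0, 0], [0.609, 0.005, 0.007, 0, 0, 0], [0.609, 0.005, 0.007, 0, 0, 0]])

```text
t: 5.2
eef_pos: [0.6323, -0.2007, 0.0554]
tool_rot: [0.523, 0.475, 0.524, -0.475]
contact_force: [0.5, 0.6, 0.1]
gripper_width: 0.998
```

Emit:
step_arm(plan=[[0, 0, 0, 0, 0, 0], [0, 0, 0, 0, 0, 0], [0, 0, 0, 0, 0, 0], [0, 0, 0, 0, 0, 0], [0, 0, 0, 0, 0, 0], [0, 0, 0, 0, 0, 0], [0, 0, 0, 0, 0, 0], [0, 0, 0, 0, 0, 0]], fingers=1, force=80)

```text
t: 6.2
eef_pos: [0.6326, -0.2012, 0.0574]
tool_rot: [0.523, 0.476, 0.523, -0.476]
contact_force: [-1.9, 0.4, 5.4]
gripper_width: 0.109
```

Run:
```python
from h import *
tgt([.632,-.2,.206],down(5.1)); print(np.round(bot.get_obs()['q'],3))
```

```text
at [ 0.6326 -0.2012  0.0574] shift(cur axes) [-3.716 -0.008 -0.031] rot [ 0.0008 -0.     -0.0001] | shift after rot [-3.716 -0.011 -0.031] w 0.109 t 6.2 F [-1.9  0.4  5.4]
[-0.217  0.746  0.636  1.742 -0.57   0.845  0.775]
```

Emit:
step_arm(plan=[[-0.3, 0, 0, 0, 0, 0], [-0.5, 0, 0, 0, 0, 0], [-0.5, 0, 0, 0, 0, 0], [-0.5, 0, 0, 0, 0, 0], [-0.5, 0, 0, 0, 0, 0], [-0.5, 0, 0, 0, 0, 0], [-0.5, 0, 0, 0, 0, 0], [-0.5, 0, 0, 0, 0, 0]])

```text
t: 7.2
eef_pos: [0.6323, -0.201, 0.2097]
tool_rot: [0.523, 0.476, 0.523, -0.476]
contact_force: [0.3, -1.0, -4.8]
gripper_width: 0.107
```

Run:
```python
from h import *
M=down(2.7)
print(np.round(bot.get_obs()['q'],3))
# target: after tilt, lip in tub at +.035; do translation such that lip(level) ends there: plan pose at tilt
for tl in (0,15,25,32):
    Mt=down(2.7,tl,2.7)
    tub=np.array([.382,-.2196,0]); ex=np.array([np.cos(np.radians(2.7)),np.sin(np.radians(2.7)),0]); ez=np.array([0,0,1.])
    lip=tub+.035*ex+.1*ez
    # tray axes: z=-toolx, x=tooly ; lip rel TCP: tray coords tab(37,75)-> TCP at z=75-19=56 (x37); lip(-73,4)
    tcp=lip-(Mt[:,1]*(-.110)+(-Mt[:,0])*(.004-.056))
    print(tl);tgt(tcp,Mt)
```

```text
[-0.299  0.579  0.76   1.644 -0.438  1.097  0.677]
0
at [ 0.6323 -0.201   0.2097] shift(cur axes) [ 1.443 -2.652  0.047] rot [ 0.0074 -0.      0.    ] | shift after rot [ 1.443 -2.647  0.17 ] w 0.107 t 7.2 F [ 0.3 -1.  -4.8]
15
at [ 0.6323 -0.201   0.2097] shift(cur axes) [ 0.776 -3.081  0.027] rot [ 0.0074 -0.001   0.0417] | shift after rot [-0.047 -3.173  0.17 ] w 0.107 t 7.2 F [ 0.3 -1.  -4.8]
25
at [ 0.6323 -0.201   0.2097] shift(cur axes) [ 0.403 -3.458  0.009] rot [ 0.0073 -0.0016  0.0694] | shift after rot [-1.094 -3.3    0.17 ] w 0.107 t 7.2 F [ 0.3 -1.  -4.8]
32
at [ 0.6323 -0.201   0.2097] shift(cur axes) [ 0.184 -3.757 -0.005] rot [ 0.0072 -0.0021  0.0889] | shift after rot [-1.833 -3.28   0.17 ] w 0.107 t 7.2 F [ 0.3 -1.  -4.8]
```

Emit:
step_arm(plan=[[0, -0.1, 0, 0.0035, 0, 0], [0, -0.25, 0, 0.0035, 0, 0], [0, -0.45, 0, 0, 0, 0], [0, -0.5, 0, 0, 0, 0], [0, -0.5, 0, 0, 0, 0], [0, -0.45, 0, 0, 0, 0], [0, -0.3, 0, 0, 0, 0], [0, -0.15, 0, 0, 0, 0]])

```text
t: 8.2
eef_pos: [0.5234, -0.2067, 0.208]
tool_rot: [0.512, 0.488, 0.512, -0.488]
contact_force: [-0.3, 0.4, -4.3]
gripper_width: 0.103
```

```bash
cat > pour.py <<'E'
from h import *
import sys
tl=float(sys.argv[1]);lx=float(sys.argv[2]);lz=float(sys.argv[3])
o=bot.get_obs();print(np.round(o['q'],3))
tub=np.array([.382,-.2196,0]);a=np.radians(2.7); ex=np.array([np.cos(a),np.sin(a),0])
Rc=qR(o["tool_rot"]);l=np.array(o["eef_pos"])+Rc[:,1]*(-.11)-Rc[:,0]*(-.052)
print("lip now",((l-tub)*1000).round(1),"tilt",np.degrees(np.arccos(-Rc[2,0])).round(1))
Mt=down(2.7,tl,2.7);lip=tub+lx*ex;lip[2]=lz
tgt(lip-(Mt[:,1]*(-.110)-Mt[:,0]*(-.052)),Mt)
E
python3 pour.py 15 .035 .1; python3 pour.py 26 .04 .1
```

```text
[-0.372  0.412  0.831  1.892 -0.361  0.995  0.668]
lip now [ 31.5   7.5 156.1] tilt 0.1
at [ 0.5234 -0.2067  0.208 ] shift(cur axes) [ 0.733 -0.351  0.154] rot [ 0.0003 -0.0001  0.0418] | shift after rot [ 0.617 -0.529  0.155] w 0.103 t 8.2 F [-0.3  0.4 -4.3]
[-0.372  0.412  0.831  1.892 -0.361  0.995  0.668]
lip now [ 31.5   7.5 156.1] tilt 0.1
at [ 0.5234 -0.2067  0.208 ] shift(cur axes) [ 0.327 -0.644  0.154] rot [ 0.0003 -0.0001  0.0724] | shift after rot [ 0.011 -0.722  0.155] w 0.103 t 8.2 F [-0.3  0.4 -4.3]
```

Emit:
step_arm(plan=[[0.08, -0.06, 0.02, 0, 0, 0.005], [0.08, -0.06, 0.02, 0, 0, 0.005], [0.08, -0.06, 0.02, 0, 0, 0.005], [0.08, -0.06, 0.02, 0, 0, 0.005], [0.08, -0.06, 0.02, 0, 0, 0.005], [0.08, -0.06, 0.02, 0, 0, 0.005], [0.08, -0.06, 0.02, 0, 0, 0.005], [0.08, -0.06, 0.02, 0, 0, 0.005]])

```text
t: 9.2
eef_pos: [0.5085, -0.2139, 0.1807]
tool_rot: [0.57, 0.548, 0.447, -0.419]
contact_force: [-0.6, -0.8, -3.9]
gripper_width: 0.11
```

```bash
python3 pour.py 26 .04 .1
python3 - <<'E'
from h import *
for n in("wrist","top"):
    p,d=bot.read_camera(n);cv2.imwrite(f"pics/{n}2.png",p[:,:,::-1] if n=="wrist" else cv2.resize(p[140:330,330:530,::-1],None,fx=3,fy=3))
E
```

```text
[-0.294  0.285  0.759  2.11  -0.52   0.657  0.862]
lip now [ 33.1   1.  102.9] tilt 14.4
at [ 0.5085 -0.2139  0.1807] shift(cur axes) [-0.411 -0.168 -0.009] rot [ 0.0004 -0.0001  0.0321] | shift after rot [-0.436 -0.082 -0.008] w 0.11 t 9.2 F [-0.6 -0.8 -3.9]
```

View pics/top2.png

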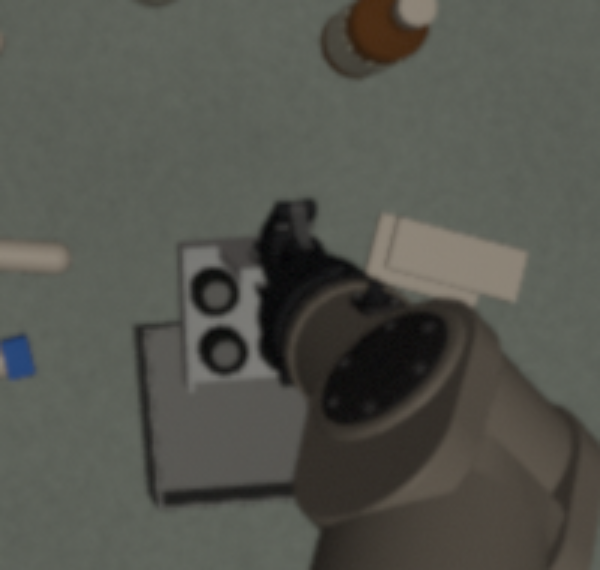

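View pics/wrist2.png

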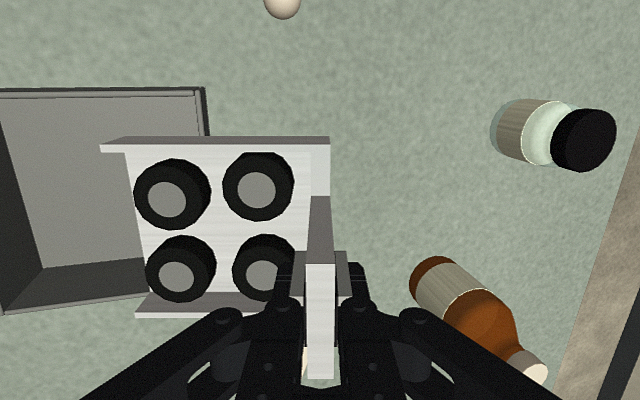

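Emit:
step_arm(plan=[[-0.05, -0.01, 0, 0, 0, 0.004], [-0.05, -0.01, 0, 0, 0, 0.004], [-0.05, -0.01, 0, 0, 0, 0.004], [-0.05, -0.01, 0, 0, 0, 0.004], [-0.05, -0.01, 0, 0, 0, 0.004], [-0.05, -0.01, 0, 0, 0, 0.004], [-0.05, -0.01, 0, 0, 0, 0.004], [-0.05, -0.01, 0, 0, 0, 0.004]])

```text
t: 10.3
eef_pos: [0.5001, -0.2145, 0.1951]
tool_rot: [0.609, 0.59, 0.389, -0.36]
contact_force: [-0.5, 0.2, -3.9]
gripper_width: 0.105
```

```bash
python3 pour.py 32 .04 .1
python3 - <<'E'
from h import *
for n in("wrist",):
    p,d=bot.read_camera(n);cv2.imwrite(f"pics/{n}3.png",p[:,:,::-1])
E
```

```text
[-0.186  0.162  0.662  2.238 -0.734  0.474  1.111]
lip now [ 42.2   1.3 100.1] tilt 26.0
at [ 0.5001 -0.2145  0.1951] shift(cur axes) [-0.302 -0.201 -0.012] rot [ 0.0003 -0.0002  0.0166] | shift after rot [-0.321 -0.169 -0.012] w 0.105 t 10.3 F [-0.5  0.2 -3.9]
```

View pics/wrist3.png

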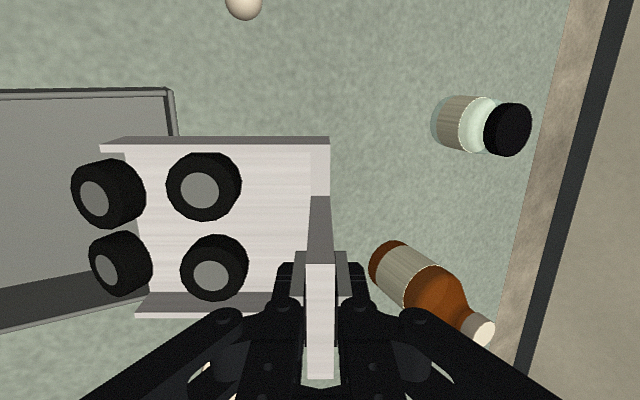

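Emit:
step_arm(plan=[[0, 0, 0, 0, 0, 0], [0, 0, 0, 0, 0, 0], [0, 0, 0, 0, 0, 0], [0, 0, 0, 0, 0, 0], [0, 0, 0, 0, 0, 0], [0, 0, 0, 0, 0, 0]])

```text
t: 11.1
eef_pos: [0.5003, -0.2144, 0.1949]
tool_rot: [0.609, 0.59, 0.39, -0.36]
contact_force: [-0.6, -0.5, -3.0]
gripper_width: 0.109
```

```bash
python3 pour.py 32 .04 .1
python3 - <<'E'
from h import *
for n in("wrist",):
    p,d=bot.read_camera(n);cv2.imwrite(f"pics/{n}4.png",p[:,:,::-1])
E
```

```text
[-0.187  0.163  0.663  2.237 -0.732  0.476  1.108]
lip now [ 42.2   1.4 100.1] tilt 25.9
at [ 0.5003 -0.2144  0.1949] shift(cur axes) [-0.307 -0.204 -0.01 ] rot [ 0.0004 -0.0002  0.0169] | shift after rot [-0.327 -0.17  -0.009] w 0.109 t 11.1 F [-0.6 -0.5 -3. ]
```

View pics/wrist4.png

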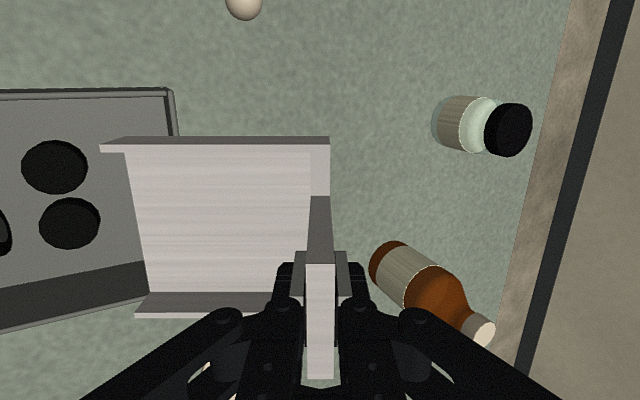

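Emit:
step_arm(plan=[[-0.3, 0, 0, 0, 0, -0.009], [-0.3, 0, 0, 0, 0, -0.009], [-0.3, 0, 0, 0, 0, -0.009], [-0.3, 0, 0, 0, 0, -0.009], [-0.2, 0, 0, 0, 0, -0.009], [-0.1, 0, 0, 0, 0, -0.009], [0, 0, 0, 0, 0, -0.009], [0, 0, 0, 0, 0, -0.009]])

```text
t: 12.15
eef_pos: [0.481, -0.2152, 0.2516]
tool_rot: [0.512, 0.487, 0.512, -0.488]
contact_force: [0.2, -0.9, -2.5]
gripper_width: 0.109
```

Run:
```python
from h import *
tgt([.5386,-.4123,.25],down(-17)); print(np.round(bot.get_obs()['q'],3))
```

```text
at [ 0.481  -0.2152  0.2516] shift(cur axes) [0.039 1.192 4.992] rot [0.0552 0.     0.0001] | shift after rot [0.04  2.817 4.29 ] w 0.109 t 12.15 F [ 0.2 -0.9 -2.5]
[-0.377  0.267  0.824  1.924 -0.226  1.046  0.593]
```

Emit:
step_arm(plan=[[0, 0.15, 0.625, 0, 0, 0], [0, 0.15, 0.625, 0, 0, 0], [0, 0.15, 0.625, 0, 0, 0], [0, 0.15, 0.625, 0, 0, 0], [0, 0.15, 0.625, 0, 0, 0], [0, 0.15, 0.625, 0, 0, 0], [0, 0.15, 0.625, 0, 0, 0], [0, 0.15, 0.625, 0, 0, 0]])

```text
t: 13.15
eef_pos: [0.5393, -0.4132, 0.2509]
tool_rot: [0.512, 0.487, 0.512, -0.487]
contact_force: [1.2, -0.1, -3.0]
gripper_width: 0.104
```

Emit:
step_arm(plan=[[0, 0, 0, 0.0092, 0, 0], [0, 0, 0, 0.0092, 0, 0], [0, 0, 0, 0.0092, 0, 0], [0, 0, 0, 0.0092, 0, 0], [0, 0, 0, 0.0092, 0, 0], [0, 0, 0, 0.0092, 0, 0], [0, 0, 0, 0, 0, 0]])

```text
t: 14.02
eef_pos: [0.5389, -0.4124, 0.251]
tool_rot: [0.421, 0.568, 0.421, -0.568]
contact_force: [-0.5, -0.3, -3.8]
gripper_width: 0.104
```

Run:
```python
from h import *
tgt([.5386,-.4123,.128],down(-17)); print(np.round(bot.get_obs()['q'],3))
for n in("side","wrist"):
    p,d=bot.read_camera(n);cv2.imwrite(f"pics/{n}5.png",p[:,:,::-1] if n=="wrist" else cv2.resize(p[150:380,220:520,::-1],None,fx=2.5,fy=2.5))
```

```text
at [ 0.5389 -0.4124  0.251 ] shift(cur axes) [ 3.074 -0.009 -0.   ] rot [ 0.0001 -0.      0.    ] | shift after rot [ 3.074 -0.009 -0.   ] w 0.104 t 14.03 F [-0.5 -0.3 -3.8]
[ 0.011  0.594  0.851  1.564 -0.468  1.2    0.654]
```

View pics/side5.png

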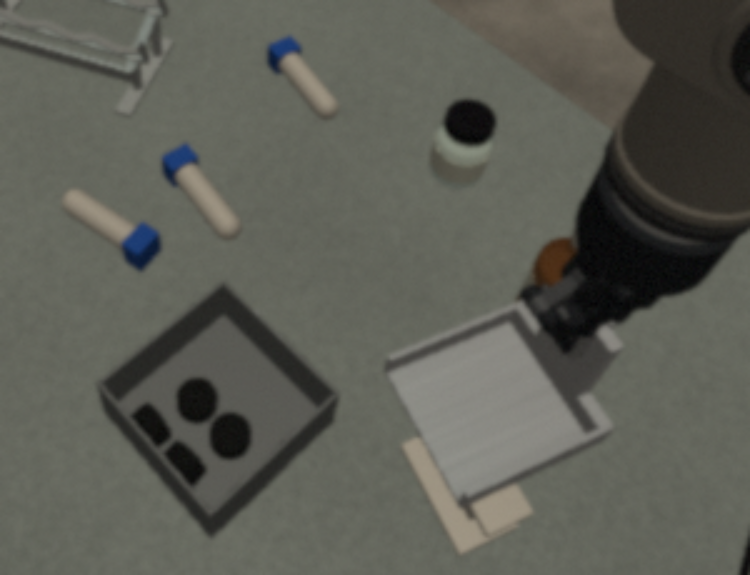

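View pics/wrist5.png

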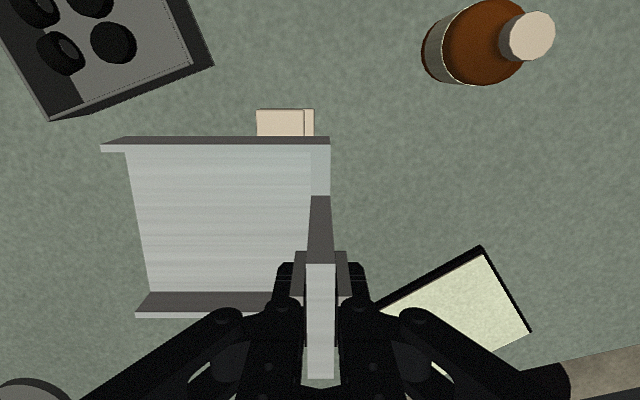

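Run:
```python
from h import *
o=bot.get_obs();p,d=bot.read_camera("wrist");W=cloud(d,campose("wrist",o))
P=W[170:270,160:270].reshape(-1,3);P=P[~np.isnan(P).any(1)]
c=P.mean(0);n=np.linalg.svd(P-c)[2][2];n*=np.sign(n[2]);print(c.round(4),n.round(4),"tilt deg",np.degrees(np.arccos(n[2])))
```

```text
[ 0.4788 -0.3935  0.1979] [ 0.0011 -0.0022  1.    ] tilt deg 0.14105804150483817
```

Emit:
step_arm(plan=[[0.5, 0, 0, 0, 0, 0], [0.5, 0, 0, 0, 0, 0], [0.5, 0, 0, 0, 0, 0], [0.5, 0, 0, 0, 0, 0], [0.4, 0, 0, 0, 0, 0], [0.25, 0, 0, 0, 0, 0], [0.1, 0, 0, 0, 0, 0], [0, 0, 0, 0, 0, 0]])

```text
t: 15.18
eef_pos: [0.5386, -0.4129, 0.1415]
tool_rot: [0.421, 0.569, 0.42, -0.568]
contact_force: [0.2, -0.1, -3.0]
gripper_width: 0.105
```

Run:
```python
from h import *
tgt([.5386,-.4123,.128],down(-17)); print(np.round(bot.get_obs()['q'],3))
```

```text
at [ 0.5386 -0.4129  0.1415] shift(cur axes) [ 0.338 -0.004 -0.015] rot [-0.0001  0.     -0.0001] | shift after rot [ 0.338 -0.004 -0.015] w 0.105 t 15.18 F [ 0.2 -0.1 -3. ]
[ 0.056  0.696  0.775  1.662 -0.555  1.017  0.718]
```

Emit:
step_arm(plan=[[0.12, 0, 0, 0, 0, 0], [0.1, 0, 0, 0, 0, 0], [0.06, 0, 0, 0, 0, 0], [0.03, 0, 0, 0, 0, 0], [0, 0, 0, 0, 0, 0], [0, 0, 0, 0, 0, 0]])

```text
t: 15.92
eef_pos: [0.5386, -0.4128, 0.1291]
tool_rot: [0.421, 0.569, 0.42, -0.568]
contact_force: [0.1, 0.7, -3.6]
gripper_width: 0.107
```

Emit:
step_arm(plan=[[0.02, 0, 0, 0, 0, 0], [0.02, 0, 0, 0, 0, 0], [0, 0, 0, 0, 0, 0]])

```text
t: 16.3
eef_pos: [0.5386, -0.4127, 0.1274]
tool_rot: [0.421, 0.569, 0.42, -0.568]
contact_force: [0.7, 0.7, -3.5]
gripper_width: 0.105
```

Emit:
step_arm(plan=[[0.02, 0, 0, 0, 0, 0], [0, 0, 0, 0, 0, 0]])

```text
t: 16.55
eef_pos: [0.5387, -0.4128, 0.1273]
tool_rot: [0.421, 0.569, 0.42, -0.568]
contact_force: [-1.2, 2.3, 5.1]
gripper_width: 0.105
```

Emit:
step_arm(plan=[[0.02, 0, 0, 0, 0, 0], [0, 0, 0, 0, 0, 0]])

```text
t: 16.8
eef_pos: [0.5389, -0.4129, 0.1273]
tool_rot: [0.421, 0.569, 0.42, -0.568]
contact_force: [-1.2, 3.0, 10.6]
gripper_width: 0.105
```

Emit:
step_arm(plan=[[-0.02, 0, 0, 0, 0, 0], [-0.01, 0, 0, 0, 0, 0], [0, 0, 0, 0, 0, 0]])

```text
t: 17.18
eef_pos: [0.5387, -0.4129, 0.1273]
tool_rot: [0.421, 0.569, 0.42, -0.568]
contact_force: [-0.9, 2.4, 5.4]
gripper_width: 0.105
```

Emit:
step_arm(plan=[[0, 0, 0, 0, 0, 0], [0, 0, 0, 0, 0, 0], [0, 0, 0, 0, 0, 0], [0, 0, 0, 0, 0, 0]], fingers=0.3)

```text
t: 17.68
eef_pos: [0.5384, -0.4127, 0.1268]
tool_rot: [-0.42, -0.568, -0.421, 0.569]
contact_force: [-0.2, 0.5, 0.5]
gripper_width: 0.35
```

Run:
```python
from h import *
tgt([.5386,-.4123,.128],down(-17))
o=bot.get_obs();p,d=bot.read_camera("wrist");W=cloud(d,campose("wrist",o));cv2.imwrite("pics/w6.png",p[:,:,::-1])
P=W[170:270,160:260].reshape(-1,3);P=P[~np.isnan(P).any(1)]
c=P.mean(0);n=np.linalg.svd(P-c)[2][2];n*=np.sign(n[2]);print(c.round(4),n.round(4),"tilt deg",np.degrees(np.arccos(n[2])))
```

```text
at [ 0.5384 -0.4127  0.1268] shift(cur axes) [-0.03   0.    -0.012] rot [-0.0001  0.      0.    ] | shift after rot [-0.03   0.    -0.012] w 0.35 t 17.68 F [-0.2  0.5  0.5]
[ 0.4759 -0.3925  0.0743] [-0.0221  0.005   0.9997] tilt deg 1.299574351280055
```

View pics/w6.png

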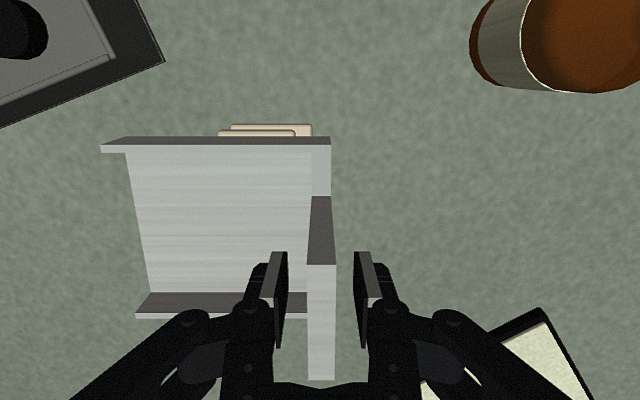

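Emit:
step_arm(plan=[[-0.2, 0, 0, 0, 0, 0], [-0.4, 0, 0, 0, 0, 0], [-0.5, 0, 0, 0, 0, 0], [-0.5, 0, 0, 0, 0, 0], [-0.5, 0, 0, 0, 0, 0], [-0.5, 0, 0, 0, 0, 0], [-0.4, 0, 0, 0, 0, 0], [-0.2, 0, 0, 0, 0, 0]])

```text
t: 18.73
eef_pos: [0.5387, -0.413, 0.2562]
tool_rot: [0.421, 0.569, 0.42, -0.568]
contact_force: [0.9, 0.6, -0.4]
gripper_width: 0.351
```

Run:
```python
from h import *
tgt([.5386,-.4123,.25],down(-17))
o=bot.get_obs();p,d=bot.read_camera("wrist");W=cloud(d,campose("wrist",o));cv2.imwrite("pics/w7.png",p[:,:,::-1])
a=np.radians(-17);C=np.array([.5032,-.4015]);D=W[...,:2]-C
X=D[...,0]*np.cos(a)+D[...,1]*np.sin(a);Y=-D[...,0]*np.sin(a)+D[...,1]*np.cos(a)
m=(abs(X+.02)<.035)&(abs(Y)<.035)&(W[...,2]>.05)
P=W[m];c=P.mean(0);n=np.linalg.svd(P-c)[2][2];n*=np.sign(n[2]);print(len(P),c.round(4),n.round(4),"tilt",np.degrees(np.arccos(n[2])))
m=(W[...,2]>.155)&(W[...,2]<.175)&(abs(X-.037)<.03)&(abs(Y)<.05)
print("tab in stand",X[m].mean(),Y[m].mean(),cv2.minAreaRect((W[m][:,:2]*1000).astype(np.float32)))
```

```text
at [ 0.5387 -0.413   0.2562] shift(cur axes) [ 0.156 -0.008 -0.015] rot [-0.0001  0.     -0.0002] | shift after rot [ 0.156 -0.008 -0.015] w 0.351 t 18.73 F [ 0.9  0.6 -0.4]
15129 [ 0.4963 -0.3945  0.231 ] [-0.4692 -0.8824  0.036 ] tilt 87.93650294690197
tab in stand 0.038046482662445626 0.0006326019972418449 ((539.0524291992188, -413.8169250488281), (50.529727935791016, 9.804232597351074), 73.09623718261719)
```

View pics/w7.png

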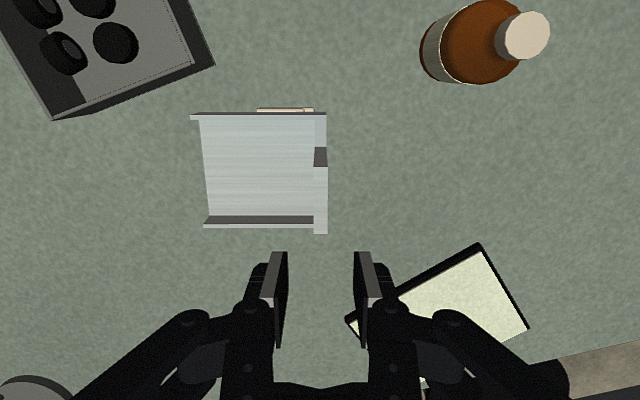

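```bash
cat > tubes.py <<'E'
from h import *
def measure(n="top",save=None):
    o=bot.get_obs() if n=="wrist" else None
    p,d=bot.read_camera(n); ps=campose(n,o); W=cloud(d,ps);h=W[...,2]
    if save: cv2.imwrite(save,p[:,:,::-1])
    hsv=cv2.cvtColor(p,cv2.COLOR_RGB2HSV)
    blue=cv2.inRange(hsv,(105,120,50),(130,255,255))>0
    m=((h>.012)&(h<.045)).astype(np.uint8); m=cv2.morphologyEx(m,cv2.MORPH_OPEN,np.ones((3,3),np.uint8))
    k,l,s,c=cv2.connectedComponentsWithStats(m)
    for i in range(1,k):
        q=l==i
        if (q&blue).sum()<30: continue
        P=W[q][:,:2]; r=cv2.minAreaRect((P*1000).astype(np.float32))
        if max(r[1])>150: continue
        b=W[q&blue&~np.isnan(h)][:,:2]; w=W[q&~blue][:,:2]
        dv=b.mean(0)-w.mean(0); yaw=np.degrees(np.arctan2(dv[1],dv[0]))
        ra=r[2]+(0 if r[1][0]>r[1][1] else 90)
        ra=ra+180*np.round((yaw-ra)/180)
        u=np.array([np.cos(np.radians(ra)),np.sin(np.radians(ra))])
        pr=P@u; e=np.percentile(pr,[1,99])
        print(n,"ctr",np.round(r[0],1),"size",np.round(r[1],1),"yaw cap-body %.1f rect %.1f"%(yaw,ra),"cap",(b.mean(0)*1000).round(1),"top z",np.nanpercentile(h[q],90).round(4))
    return p,W
if __name__=="__main__":
    measure("top","pics/t%d.png"%int(bot.get_obs()["t"]*10)); print(np.round(bot.get_obs()["q"],3))
E
python3 tubes.py; python3 -c "
from h import *
p,d=bot.read_camera('wrist');W=cloud(d,campose('wrist'));P=W[130:210,215:300].reshape(-1,3);P=P[P[:,2]<.09];c=P.mean(0);n=np.linalg.svd(P-c)[2][2];print(c,n,len(P))"
```

```text
top ctr [712.9  23.7] size [118.8  34. ] yaw cap-body 79.6 rect 80.5 cap [720.1  70.3] top z 0.0355
top ctr [519.9 -28.1] size [117.8  33.8] yaw cap-body 83.3 rect 86.5 cap [523.7  18.6] top z 0.0358
top ctr [420.9   9.1] size [ 34.  117.7] yaw cap-body -76.7 rect -79.4 cap [430.8 -37.8] top z 0.0356
[ 0.009  0.59   0.855  1.559 -0.466  1.207  0.651]
[ 0.48094641 -0.39766784  0.07329166] [ 0.00109896 -0.00246034  0.99999637] 6784
```

```bash
python3 -c "
from h import *
tgt([.5195,-.033,.22],down(-5)); tgt([.5195,-.033,.25],down(-17))"
```

```text
at [ 0.5385 -0.4126  0.2549] shift(cur axes) [ 0.874 -3.232 -8.936] rot [-0.0334 -0.      0.    ] | shift after rot [ 0.873 -1.301 -9.414] w 0.352 t 18.88 F [ 0.2  0.5 -1.2]
at [ 0.5385 -0.4126  0.2549] shift(cur axes) [ 0.124 -3.232 -8.936] rot [-0. -0.  0.] | shift after rot [ 0.123 -3.23  -8.937] w 0.352 t 18.88 F [ 0.2  0.5 -1.2]
```

Emit:
step_arm(plan=[[0, -0.27, -0.745, 0, 0, 0], [0, -0.27, -0.745, 0, 0, 0], [0, -0.27, -0.745, 0, 0, 0], [0, -0.27, -0.745, 0, 0, 0], [0, -0.27, -0.745, 0, 0, 0], [0, -0.27, -0.745, 0, 0, 0], [0, -0.27, -0.745, 0, 0, 0], [0, -0.27, -0.745, 0, 0, 0]])

```text
t: 19.88
eef_pos: [0.5251, -0.1582, 0.2542]
tool_rot: [-0.42, -0.568, -0.421, 0.569]
contact_force: [0.5, -0.1, -0.3]
gripper_width: 0.352
```

Emit:
step_arm(plan=[[0.2, -0.27, -0.745, 0, 0, 0], [0.2, -0.27, -0.745, 0, 0, 0], [0.2, -0.27, -0.745, 0, 0, 0], [0.2, -0.27, -0.745, 0, 0, 0], [0, 0, 0, -0.011, 0, 0], [0, 0, 0, -0.011, 0, 0], [0, 0, 0, -0.011, 0, 0], [0, 0, 0, 0, 0, 0]], fingers=-1)

```text
t: 20.88
eef_pos: [0.5188, -0.0328, 0.2224]
tool_rot: [-0.477, -0.522, -0.477, 0.522]
contact_force: [0.4, 0.2, -0.0]
gripper_width: 1.0
```

Run:
```python
from tubes import *
measure("wrist","pics/w8.png")
tgt([.5195,-.033,.002],down(-5));print(np.round(bot.get_obs()["q"],3))
```

```text
wrist ctr [713.   22.2] size [119.2  35. ] yaw cap-body 79.6 rect 80.1 cap [717.6  69.4] top z 0.0344
wrist ctr [419.4   7.7] size [ 34.3 119.1] yaw cap-body -77.6 rect -77.2 cap [432.2 -37.4] top z 0.0343
wrist ctr [518.3 -28.3] size [117.2  33.3] yaw cap-body 85.0 rect 83.5 cap [523.   18.6] top z 0.0347
at [ 0.5189 -0.0329  0.2225] shift(cur axes) [5.513e+00 2.100e-02 1.000e-03] rot [-0.0006  0.      0.0002] | shift after rot [5.513e+00 1.600e-02 2.000e-03] w 1.001 t 20.93 F [ 0.1  0.7 -0.4]
[-0.775  0.311  0.884  1.974 -0.287  0.987  0.155]
```

View pics/w8.png

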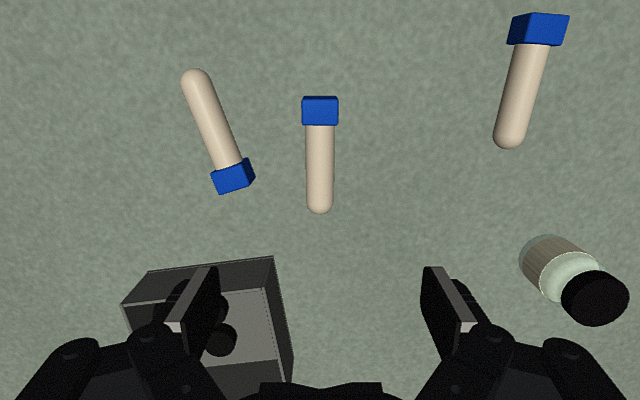

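Emit:
step_arm(plan=[[0.7, 0, 0, 0, 0, 0], [0.7, 0, 0, 0, 0, 0], [0.7, 0, 0, 0, 0, 0], [0.7, 0, 0, 0, 0, 0], [0.7, 0, 0, 0, 0, 0], [0.7, 0, 0, 0, 0, 0], [0.7, 0, 0, 0, 0, 0], [0.4, 0, 0, 0, 0, 0]], fingers=-0.4)

```text
t: 21.92
eef_pos: [0.5185, -0.0329, 0.0095]
tool_rot: [-0.476, -0.522, -0.477, 0.523]
contact_force: [0.3, 1.1, 0.3]
gripper_width: 0.701
```

Run:
```python
from h import *
tgt([.5187,-.033,.002],down(-5))
```

```text
at [ 0.5185 -0.0329  0.0095] shift(cur axes) [0.188 0.005 0.001] rot [-0.0006  0.0001  0.0003] | shift after rot [0.188 0.004 0.002] w 0.701 t 21.93 F [0.3 1.1 0.3]
```

Emit:
step_arm(plan=[[0.1, 0, 0, 0, 0, 0], [0.08, 0, 0, 0, 0, 0], [0, 0, 0, 0, 0, 0]])

```text
t: 22.3
eef_pos: [0.5197, -0.0328, 0.0043]
tool_rot: [0.477, 0.522, 0.477, -0.522]
contact_force: [-1.2, 1.0, 0.2]
gripper_width: 0.7
```

Emit:
step_arm(plan=[[0, 0, 0, 0, 0, 0], [0, 0, 0, 0, 0, 0], [0, 0, 0, 0, 0, 0], [0, 0, 0, 0, 0, 0], [0, 0, 0, 0, 0, 0], [0, 0, 0, 0, 0, 0], [0, 0, 0, 0, 0, 0]], fingers=1, force=50)

```text
t: 23.18
eef_pos: [0.5196, -0.0328, 0.0044]
tool_rot: [0.477, 0.522, 0.477, -0.522]
contact_force: [-1.3, -0.3, 6.0]
gripper_width: 0.319
```

Run:
```python
from h import *
tgt([.5187,-.033,.2],down(-5))
```

```text
at [ 0.5196 -0.0328  0.0044] shift(cur axes) [-4.891 -0.019  0.005] rot [-0.0004 -0.0001 -0.0001] | shift after rot [-4.891 -0.022  0.007] w 0.319 t 23.18 F [-1.3 -0.3  6. ]
```

```bash
cat > rack.py <<'E'
from h import *
psi=np.radians(29.6);t=np.radians(20)
ex=np.array([np.cos(t)*np.cos(psi),np.cos(t)*np.sin(psi),np.sin(t)]);ey=np.array([-np.sin(psi),np.cos(psi),0]);ez=np.cross(ex,ey)
O=np.array([.5378,.2629,.075]);D=np.stack([ex,ey,ez],1)
def deck(x,y,z): return O+D@np.array([x,y,z])
def tool(sgn): # sgn -1: tool y=-ey
    return np.stack([-ez,sgn*ey,np.cross(-ez,sgn*ey)],1)
def now():
    o=bot.get_obs();p=D.T@(np.array(o["eef_pos"])-O);print("TCP in deck mm",(p*1000).round(1))
E
python3 - <<'E'
from rack import *
tgt(deck(-.001,.09,.115),tool(-1)); print(deck(-.001,.09,.115))
tgt(deck(-.001,.09,.115),down(-60.4))
E
```

```text
at [ 0.5196 -0.0328  0.0044] shift(cur axes) [-4.456 -2.315 -8.681] rot [0.1519 0.051  0.0267] | shift after rot [-3.15  -8.453 -4.382] w 0.319 t 23.18 F [-1.3 -0.3  6. ]
[0.45832892 0.32126251 0.18272263]
at [ 0.5196 -0.0328  0.0044] shift(cur axes) [-4.456 -2.315 -8.681] rot [ 1.535e-01 -1.000e-04 -1.000e-04] | shift after rot [-4.459 -8.453 -3.04 ] w 0.319 t 23.18 F [-1.3 -0.3  6. ]
```

Emit:
step_arm(plan=[[-0.3, 0, 0, 0, 0, 0], [-0.7, 0, 0, 0, 0, 0], [-0.8, 0, 0, 0, 0, 0], [-0.8, 0, 0, 0, 0, 0], [-0.8, 0, 0, 0, 0, 0], [-0.8, 0, 0, 0, 0, 0], [-0.8, 0, 0, 0, 0, 0], [-0.8, 0, 0, 0, 0, 0]])

```text
t: 24.18
eef_pos: [0.5188, -0.0331, 0.2373]
tool_rot: [0.477, 0.522, 0.477, -0.522]
contact_force: [0.2, 0.4, -1.6]
gripper_width: 0.323
```

Run:
```python
from rack import *
tgt(deck(-.001,.09,.115),tool(-1)); print(deck(-.001,.09,.115))
tgt(deck(-.001,.09,.115),down(-60.4));print(np.round(bot.get_obs()["q"],3))
p,d=bot.read_camera("wrist");cv2.imwrite("pics/w9.png",p[:,:,::-1])
```

```text
at [ 0.5188 -0.0331  0.2373] shift(cur axes) [ 1.368 -2.305 -8.686] rot [0.1518 0.0511 0.0268] | shift after rot [ 2.329 -8.45  -2.41 ] w 0.323 t 24.18 F [ 0.2  0.4 -1.6]
[0.45832892 0.32126251 0.18272263]
at [ 0.5188 -0.0331  0.2373] shift(cur axes) [ 1.368 -2.305 -8.686] rot [ 0.1534 -0.      0.    ] | shift after rot [ 1.364 -8.45  -3.061] w 0.323 t 24.18 F [ 0.2  0.4 -1.6]
[-0.803  0.294  0.914  1.959 -0.274  1.017  0.146]
```

View pics/w9.png

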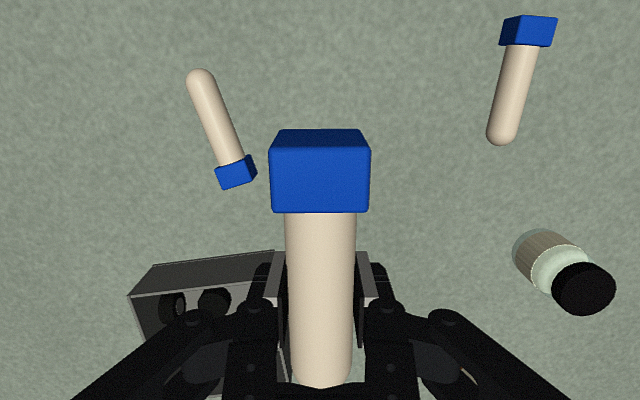

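Emit:
step_arm(plan=[[0, -0.19, -0.724, 0, 0, 0], [0, -0.19, -0.724, 0, 0, 0], [0, -0.19, -0.724, 0, 0, 0], [0, -0.19, -0.724, 0, 0, 0], [0, -0.19, -0.724, 0, 0, 0], [0, -0.19, -0.724, 0, 0, 0], [0, -0.19, -0.724, 0, 0, 0], [0, -0.19, -0.724, 0, 0, 0]])

```text
t: 25.22
eef_pos: [0.479, 0.2039, 0.2361]
tool_rot: [0.477, 0.522, 0.477, -0.522]
contact_force: [0.1, 0.2, -0.4]
gripper_width: 0.321
```

Emit:
step_arm(plan=[[0, -0.19, -0.724, 0, 0, 0], [0, -0.19, -0.724, 0, 0, 0], [0, -0.19, -0.724, 0, 0, 0], [0, -0.19, -0.724, 0, 0, 0]])

```text
t: 25.72
eef_pos: [0.4592, 0.322, 0.2362]
tool_rot: [0.477, 0.522, 0.477, -0.522]
contact_force: [0.2, 0.3, -1.4]
gripper_width: 0.32
```

Emit:
step_arm(plan=[[0, 0, 0, 0.019, 0.0064, 0.0033], [0, 0, 0, 0.019, 0.0064, 0.0033], [0, 0, 0, 0.019, 0.0064, 0.0033], [0, 0, 0, 0.019, 0.0064, 0.0033], [0, 0, 0, 0.019, 0.0064, 0.0033], [0, 0, 0, 0.019, 0.0064, 0.0033], [0, 0, 0, 0.019, 0.0064, 0.0033], [0, 0, 0, 0.019, 0.0064, 0.0033]])

```text
t: 26.72
eef_pos: [0.4594, 0.3208, 0.2359]
tool_rot: [0.143, 0.792, 0.208, -0.555]
contact_force: [-0.1, 0.8, -0.6]
gripper_width: 0.315
```

Run:
```python
from rack import *
tgt(deck(-.001,.09,.055),tool(-1));now();print(np.round(bot.get_obs()["q"],3))
p,d=bot.read_camera("wrist");cv2.imwrite("pics/w10.png",p[:,:,::-1])
```

```text
at [0.4594 0.3208 0.2359] shift(cur axes) [ 2.743 -0.014  0.471] rot [-0.001   0.      0.0004] | shift after rot [ 2.743 -0.024  0.471] w 0.315 t 26.73 F [-0.1  0.8 -0.6]
TCP in deck mm [ 17.8  89.  164.7]
[-1.791  0.213  1.184  2.137 -0.279  0.589 -1.504]
```

View pics/w10.png

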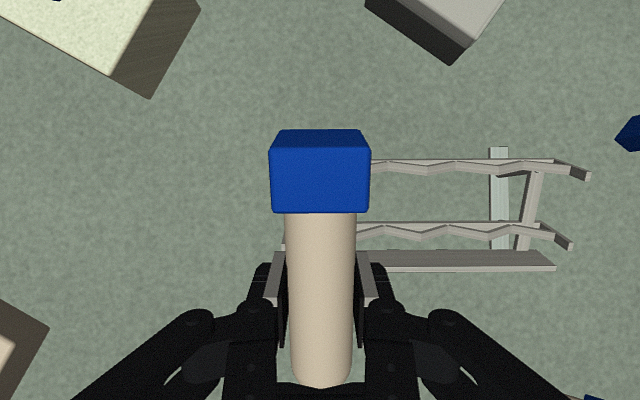

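Emit:
step_arm(plan=[[0.4, 0, 0.08, 0, 0, 0], [0.5, 0, 0.08, 0, 0, 0], [0.5, 0, 0.08, 0, 0, 0], [0.5, 0, 0.08, 0, 0, 0], [0.5, 0, 0.08, 0, 0, 0], [0.34, 0, 0.08, 0, 0, 0]])

```text
t: 27.52
eef_pos: [0.4762, 0.331, 0.1255]
tool_rot: [0.146, 0.791, 0.21, -0.556]
contact_force: [0.7, 1.3, 0.2]
gripper_width: 0.321
```

Run:
```python
from rack import *
tgt(deck(-.001,.09,.008),tool(-1));now();print(np.round(bot.get_obs()["q"],3))
o=bot.get_obs();p,d=bot.read_camera("wrist");cv2.imwrite("pics/w11.png",p[:,:,::-1])
W=cloud(d,campose("wrist",o));Q=(W-O)@D
# bars near: print ridge/valley profile seen in deck coords
for x,nm in((.026,"hi"),(-.036,"lo")):
    m=(abs(Q[...,0]-x)<.003)&(Q[...,2]>-.01)&(Q[...,2]<.03)&(abs(Q[...,1])<.12)
    q=Q[m]
    for yy in np.arange(-.12,.121,.015):
        k=abs(q[:,1]-yy)<.004
        if k.sum()>3: print(nm,yy.round(3),k.sum(),np.percentile(q[k,2],90).round(4))
```

```text
at [0.4762 0.331  0.1255] shift(cur axes) [ 1.157 -0.006 -0.013] rot [0.0001 0.0003 0.0004] | shift after rot [ 1.157 -0.009 -0.011] w 0.321 t 27.52 F [0.7 1.3 0.2]
TCP in deck mm [-1.4 89.6 54.3]
[-1.376  0.405  0.76   2.184 -0.627  0.37  -1.204]
hi -0.09 170 0.0029
hi -0.075 211 0.0108
hi -0.06 290 0.0179
hi -0.045 267 0.0104
hi -0.03 178 0.003
hi -0.015 245 0.0115
hi 0.0 300 0.0176
hi 0.015 265 0.0104
hi 0.03 184 0.0032
hi 0.045 256 0.0116
hi 0.06 195 0.0181
hi 0.12 150 0.0263
lo -0.12 27 -0.0049
lo -0.105 220 0.0086
lo -0.09 198 0.0026
lo -0.075 224 0.0111
lo -0.06 294 0.0175
lo -0.045 291 0.01
lo -0.03 201 0.0029
lo -0.015 240 0.0111
lo 0.0 284 0.0177
lo 0.015 275 0.0099
lo 0.03 202 0.0027
lo 0.045 211 0.0104
```

View pics/w11.png

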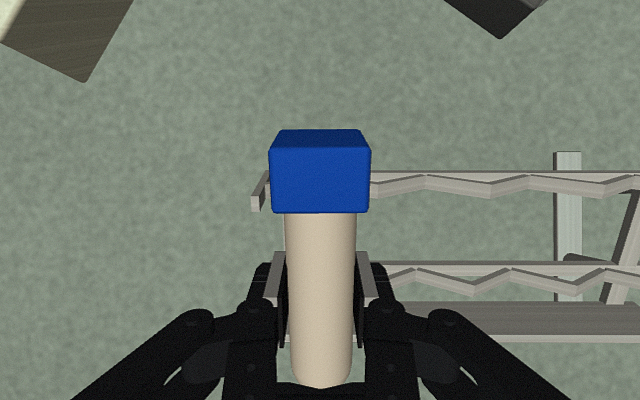

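Emit:
step_arm(plan=[[0.25, 0, 0, 0, 0, 0], [0.3, 0, 0, 0, 0, 0], [0.25, 0, 0, 0, 0, 0], [0.2, 0, 0, 0, 0, 0], [0.12, 0, 0, 0, 0, 0], [0.03, 0, 0, 0, 0, 0], [0, 0, 0, 0, 0, 0]])

```text
t: 28.45
eef_pos: [0.4899, 0.339, 0.0831]
tool_rot: [0.146, 0.792, 0.21, -0.555]
contact_force: [-0.9, 0.9, -0.0]
gripper_width: 0.319
```

Run:
```python
from rack import *
tgt(deck(-.001,.09,.0055),tool(-1));now()
```

```text
at [0.4899 0.339  0.0831] shift(cur axes) [ 0.086 -0.004 -0.001] rot [-0.0002  0.0001  0.0003] | shift after rot [ 0.086 -0.005 -0.001] w 0.319 t 28.45 F [-0.9  0.9 -0. ]
TCP in deck mm [-1.  89.8  9. ]
```

Emit:
step_arm(plan=[[0.03, 0, 0, 0, 0, 0], [0.03, 0, 0, 0, 0, 0], [0, 0, 0, 0, 0, 0]])

```text
t: 28.82
eef_pos: [0.4909, 0.3394, 0.081]
tool_rot: [0.145, 0.792, 0.21, -0.555]
contact_force: [-0.3, -0.6, 5.0]
gripper_width: 0.323
```

Emit:
step_arm(plan=[[0.03, 0, 0, 0, 0, 0], [0, 0, 0, 0, 0, 0]])

```text
t: 29.08
eef_pos: [0.4914, 0.3394, 0.0804]
tool_rot: [0.145, 0.792, 0.21, -0.555]
contact_force: [-4.5, -3.5, 13.6]
gripper_width: 0.319
```

Emit:
step_arm(plan=[[-0.03, 0, 0, 0, 0, 0], [0, 0, 0, 0, 0, 0]])

```text
t: 29.32
eef_pos: [0.4909, 0.3394, 0.081]
tool_rot: [0.146, 0.792, 0.21, -0.555]
contact_force: [-0.1, -2.4, 3.5]
gripper_width: 0.319
```

Emit:
step_arm(plan=[[0, 0, 0, 0, 0, 0], [0, 0, 0, 0, 0, 0], [0, 0, 0, 0, 0, 0], [0, 0, 0, 0, 0, 0]], fingers=0)

```text
t: 29.82
eef_pos: [0.4905, 0.3395, 0.0806]
tool_rot: [0.146, 0.792, 0.21, -0.555]
contact_force: [-0.3, 0.2, -0.4]
gripper_width: 0.5
```

Emit:
step_arm(plan=[[-0.2, 0, 0, 0, 0, 0], [-0.4, 0, 0, 0, 0, 0], [-0.6, 0, 0, 0, 0, 0], [-0.6, 0, 0, 0, 0, 0], [-0.6, 0, 0, 0, 0, 0], [-0.6, 0, 0, 0, 0, 0]])

```text
t: 30.58
eef_pos: [0.4547, 0.3186, 0.1944]
tool_rot: [0.145, 0.792, 0.21, -0.555]
contact_force: [-0.3, -0.5, 0.2]
gripper_width: 0.497
```

```bash
cat > chk.py <<'E'
from rack import *
import sys
y0=float(sys.argv[1]); tag=sys.argv[2]
now();o=bot.get_obs();p,d=bot.read_camera("wrist");cv2.imwrite(f"pics/{tag}.png",p[:,:,::-1])
W=cloud(d,campose("wrist",o));Q=(W-O)@D
m=(abs(Q[...,1]-y0)<.024)&(Q[...,2]>.019)&(Q[...,2]<.05)&(Q[...,0]>-.075)&(Q[...,0]<.08)
q=Q[m]
hsv=cv2.cvtColor(p,cv2.COLOR_RGB2HSV);b=(cv2.inRange(hsv,(105,120,50),(130,255,255))>0)
qb=Q[m&b]
print("n",len(q),"cap x",np.percentile(qb[:,0],[1,50,99]).round(4),"cap y",np.percentile(qb[:,1],[1,50,99]).round(4),"cap ztop",np.percentile(qb[:,2],95).round(4))
for x in np.arange(-.07,.07,.01):
    k=q[abs(q[:,0]-x)<.003]
    if len(k)>5:
        t=np.percentile(k[:,2],95); kk=k[k[:,2]>t-.003]; print(x.round(3),"ztop",t.round(4),"y",np.median(kk[:,1]).round(4))
print(np.round(o["q"],3))
E
python3 chk.py .09 w12
```

```text
TCP in deck mm [ -1.2  89.4 127.5]
n 6810 cap x [0.0371 0.0499 0.0607] cap y [0.0718 0.0884 0.1044] cap ztop 0.0358
-0.07 ztop 0.0257 y 0.0895
-0.05 ztop 0.0318 y 0.0886
-0.04 ztop 0.0325 y 0.0886
-0.03 ztop 0.0326 y 0.0886
-0.02 ztop 0.0326 y 0.0885
-0.01 ztop 0.0326 y 0.0885
0.0 ztop 0.0326 y 0.0881
0.01 ztop 0.0326 y 0.0885
0.02 ztop 0.0326 y 0.0885
0.03 ztop 0.0325 y 0.0884
0.04 ztop 0.0359 y 0.0891
0.05 ztop 0.0357 y 0.0877
0.06 ztop 0.0357 y 0.089
[-1.669  0.274  1.062  2.189 -0.406  0.499 -1.394]
```

View pics/w12.png

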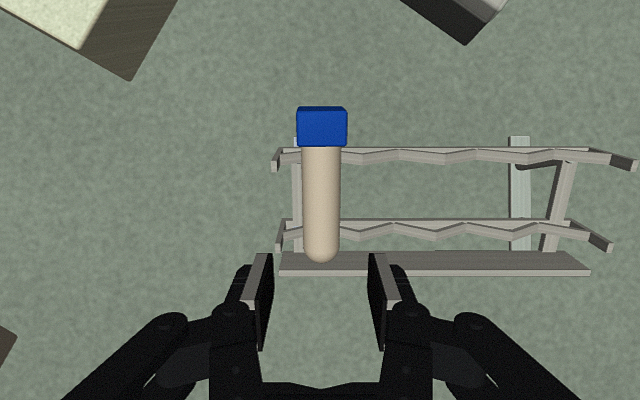

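```bash
python3 - <<'E'
from h import *
tgt([.43,.0129,.23],down(12.4))
E
python3 tubes.py
```

```text
at [0.4552 0.3188 0.1963] shift(cur axes) [-2.297  6.34   3.757] rot [-0.2004 -0.0484 -0.0348] | shift after rot [-0.844 -2.258  7.333] w 0.5 t 30.62 F [ 1.3 -0.1  0.5]
top ctr [714.7  23.3] size [118.4  33.6] yaw cap-body 79.6 rect 82.3 cap [720.   70.3] top z 0.0363
top ctr [420.3   9. ] size [ 33.9 117.9] yaw cap-body -76.7 rect -78.6 cap [430.8 -37.8] top z 0.0355
[-1.67   0.273  1.063  2.188 -0.408  0.498 -1.392]
```

Emit:
step_arm(plan=[[-0.1, 0, 0, -0.025, -0.006, -0.0043], [-0.1, 0, 0, -0.025, -0.006, -0.0043], [-0.1, 0, 0, -0.025, -0.006, -0.0043], [-0.1, 0, 0, -0.025, -0.006, -0.0043], [-0.1, 0, 0, -0.025, -0.006, -0.0043], [-0.1, 0, 0, -0.025, -0.006, -0.0043], [-0.1, 0, 0, -0.025, -0.006, -0.0043], [-0.1, 0, 0, -0.025, -0.006, -0.0043]], fingers=-0.4)

```text
t: 31.68
eef_pos: [0.4503, 0.3146, 0.2242]
tool_rot: [0.552, 0.442, 0.551, -0.443]
contact_force: [-0.8, 0.2, -0.1]
gripper_width: 0.701
```

Run:
```python
from h import *
tgt([.43,.0129,.23],down(12.4));print(np.round(bot.get_obs()["q"],3))
```

```text
at [0.4503 0.3146 0.2242] shift(cur axes) [-0.127 -2.137  7.252] rot [ 0.0005  0.0004 -0.    ] | shift after rot [-0.145 -2.114  7.259] w 0.701 t 31.68 F [-0.8  0.2 -0.1]
[-1.269  0.324  0.679  1.9   -0.237  1.    -0.266]
```

Emit:
step_arm(plan=[[0, -0.2, 0.725, 0, 0, 0], [0, -0.2, 0.725, 0, 0, 0], [0, -0.2, 0.725, 0, 0, 0], [0, -0.2, 0.725, 0, 0, 0], [0, -0.2, 0.725, 0, 0, 0], [0, -0.2, 0.725, 0, 0, 0], [0, -0.2, 0.725, 0, 0, 0], [0, -0.2, 0.725, 0, 0, 0]])

```text
t: 32.67
eef_pos: [0.4369, 0.0726, 0.225]
tool_rot: [0.552, 0.444, 0.55, -0.443]
contact_force: [-0.3, -0.1, -0.0]
gripper_width: 0.7
```

Emit:
step_arm(plan=[[0, -0.25, 0.725, 0, 0, 0], [0, -0.25, 0.725, 0, 0, 0], [0, -0.2, 0, 0, 0, 0], [0, 0, 0, 0, 0, 0]])

```text
t: 33.17
eef_pos: [0.4216, 0.0119, 0.225]
tool_rot: [0.551, 0.444, 0.55, -0.443]
contact_force: [0.0, -1.0, -0.3]
gripper_width: 0.696
```

Run:
```python
from tubes import *
measure("wrist","pics/w13.png")
tgt([.4187,.0129,.05],down(12.4));print(np.round(bot.get_obs()["q"],3))
```

```text
wrist ctr [419.1   7.3] size [ 33.9 119.5] yaw cap-body -77.9 rect -77.5 cap [428.7 -37.6] top z 0.0342
wrist ctr [713.6  22.5] size [119.2  34. ] yaw cap-body 82.5 rect 82.4 cap [712.6  69.5] top z 0.0338
at [0.422  0.0125 0.2251] shift(cur axes) [ 4.377 -0.09  -0.031] rot [-0.0001  0.0001 -0.0004] | shift after rot [ 4.377 -0.08  -0.028] w 0.695 t 33.23 F [-0.6 -0.3 -0.4]
[-1.004  0.038  0.87   2.174 -0.035  0.941  0.103]
```

View pics/w13.png

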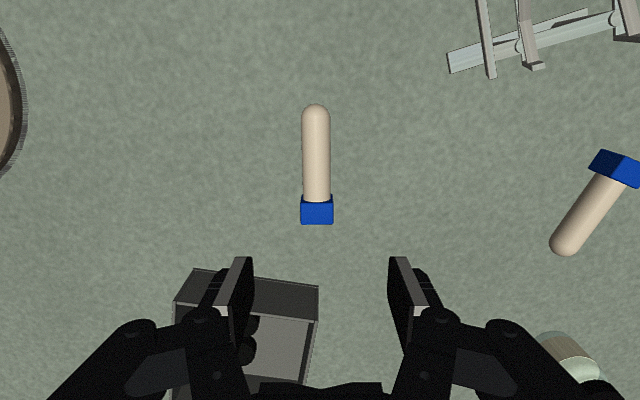

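Emit:
step_arm(plan=[[0.6, -0.012, -0.004, 0, 0, 0], [0.6, -0.012, -0.004, 0, 0, 0], [0.6, -0.012, -0.004, 0, 0, 0], [0.6, -0.012, -0.004, 0, 0, 0], [0.6, -0.012, -0.004, 0, 0, 0], [0.6, -0.012, -0.004, 0, 0, 0], [0.6, -0.012, -0.004, 0, 0, 0], [0.6, -0.012, -0.004, 0, 0, 0]])

```text
t: 34.22
eef_pos: [0.4191, 0.0132, 0.0319]
tool_rot: [0.552, 0.443, 0.55, -0.443]
contact_force: [-0.4, -0.3, 0.2]
gripper_width: 0.699
```

Run:
```python
from tubes import *
tgt([.4183,.0125,.004],down(12.4));print(np.round(bot.get_obs()["q"],3))
```

```text
at [0.4191 0.0132 0.0319] shift(cur axes) [ 0.697 -0.025  0.012] rot [ 0.0002  0.0003 -0.0003] | shift after rot [ 0.697 -0.024  0.014] w 0.699 t 34.23 F [-0.4 -0.3  0.2]
[-0.661  0.47   0.583  2.327 -0.569  0.478  0.604]
```

Emit:
step_arm(plan=[[0.25, -0.01, 0.005, 0, 0, 0], [0.25, -0.01, 0.005, 0, 0, 0], [0.13, 0, 0, 0, 0, 0], [0.06, 0, 0, 0, 0, 0], [0, 0, 0, 0, 0, 0]])

```text
t: 34.85
eef_pos: [0.4182, 0.0116, 0.0056]
tool_rot: [0.552, 0.444, 0.55, -0.443]
contact_force: [0.5, -0.1, -0.2]
gripper_width: 0.697
```

Emit:
step_arm(plan=[[0, 0, 0, 0, 0, 0], [0, 0, 0, 0, 0, 0], [0, 0, 0, 0, 0, 0], [0, 0, 0, 0, 0, 0], [0, 0, 0, 0, 0, 0], [0, 0, 0, 0, 0, 0], [0, 0, 0, 0, 0, 0]], fingers=1, force=50)

```text
t: 35.72
eef_pos: [0.4183, 0.0116, 0.0058]
tool_rot: [0.552, 0.444, 0.55, -0.443]
contact_force: [-1.0, 0.3, 5.6]
gripper_width: 0.324
```

Run:
```python
from tubes import *
tgt([.4183,.0125,.22],down(12.4));print(np.round(bot.get_obs()["q"],3))
```

```text
at [0.4183 0.0116 0.0058] shift(cur axes) [-5.355  0.02  -0.014] rot [-0.0003  0.0002 -0.0004] | shift after rot [-5.355e+00  5.000e-03 -2.100e-02] w 0.324 t 35.73 F [-1.   0.3  5.6]
[-0.592  0.52   0.503  2.334 -0.634  0.414  0.661]
```

Emit:
step_arm(plan=[[-0.3, 0, 0, 0, 0, 0], [-0.7, 0, 0, 0, 0, 0], [-0.75, 0, 0, 0, 0, 0], [-0.75, 0, 0, 0, 0, 0], [-0.75, 0, 0, 0, 0, 0], [-0.75, 0, 0, 0, 0, 0], [-0.75, 0, 0, 0, 0, 0], [-0.75, 0, 0, 0, 0, 0]])

```text
t: 36.72
eef_pos: [0.4171, 0.0117, 0.2262]
tool_rot: [0.551, 0.444, 0.55, -0.444]
contact_force: [-0.8, 0.3, -0.4]
gripper_width: 0.323
```

Run:
```python
from rack import *
print(deck(0,-.03,.12))
tgt(deck(0,-.03,.12)+[0,0,.03],tool(1));print(np.round(bot.get_obs()["q"],3))
```

```text
[0.51693208 0.21654258 0.18776311]
at [0.4171 0.0117 0.2262] shift(cur axes) [ 0.208  3.529 -4.473] rot [-0.2946 -0.0378  0.052 ] | shift after rot [1.805 3.221 4.345] w 0.323 t 36.73 F [-0.8  0.3 -0.4]
[-1.101  0.019  0.963  2.184 -0.017  0.945  0.087]
```

Emit:
step_arm(plan=[[0, 0.44, -0.56, 0, 0, 0], [0, 0.44, -0.56, 0, 0, 0], [0, 0.44, -0.56, 0, 0, 0], [0, 0.44, -0.56, 0, 0, 0], [0, 0.44, -0.56, 0, 0, 0], [0, 0.44, -0.56, 0, 0, 0], [0, 0.44, -0.56, 0, 0, 0], [0, 0.44, -0.56, 0, 0, 0]])

```text
t: 37.72
eef_pos: [0.5169, 0.2176, 0.2251]
tool_rot: [0.552, 0.444, 0.55, -0.444]
contact_force: [0.2, -0.4, -0.6]
gripper_width: 0.319
```

Emit:
step_arm(plan=[[0, 0, 0, -0.0246, -0.0032, 0.0043], [0, 0, 0, -0.0246, -0.0032, 0.0043], [0, 0, 0, -0.0246, -0.0032, 0.0043], [0, 0, 0, -0.0246, -0.0032, 0.0043], [0, 0, 0, -0.0246, -0.0032, 0.0043], [0, 0, 0, -0.0246, -0.0032, 0.0043]])

```text
t: 38.48
eef_pos: [0.5164, 0.2168, 0.2252]
tool_rot: [0.756, 0.164, 0.621, -0.13]
contact_force: [-0.5, -0.1, -0.1]
gripper_width: 0.319
```

Emit:
step_arm(plan=[[0, 0, 0, -0.0246, -0.0032, 0.0043], [0, 0, 0, -0.0246, -0.0032, 0.0043], [0, 0, 0, -0.0246, -0.0032, 0.0043], [0, 0, 0, -0.0246, -0.0032, 0.0043], [0, 0, 0, -0.0246, -0.0032, 0.0043], [0, 0, 0, -0.0246, -0.0032, 0.0043]])

```text
t: 39.22
eef_pos: [0.5163, 0.2167, 0.2252]
tool_rot: [0.792, -0.151, 0.553, 0.211]
contact_force: [-0.5, -0.3, -0.7]
gripper_width: 0.322
```

Run:
```python
from rack import *
tgt(deck(0,-.03,.055),tool(1));print(np.round(bot.get_obs()["q"],3));now()
p,d=bot.read_camera("wrist");cv2.imwrite("pics/w14.png",p[:,:,::-1])
```

```text
at [0.5163 0.2167 0.2252] shift(cur axes) [ 2.508e+00 -2.000e-03 -3.100e-01] rot [0.0016 0.     0.0004] | shift after rot [ 2.508 -0.011 -0.309] w 0.322 t 39.23 F [-0.5 -0.3 -0.7]
[-0.929  0.131  0.463  2.125 -0.131  0.553  1.716]
TCP in deck mm [ 12.4 -29.6 155.3]
```

View pics/w14.png

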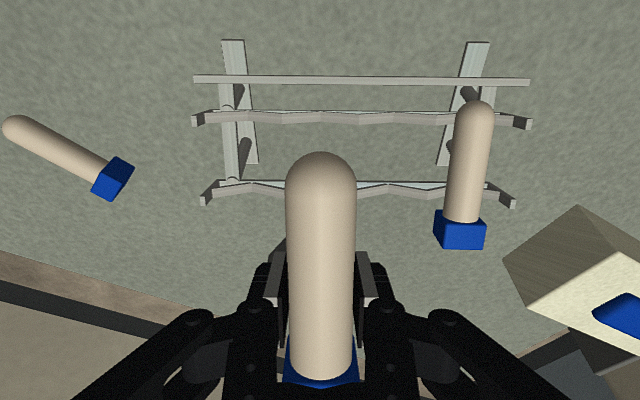

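Emit:
step_arm(plan=[[0.3, 0, -0.05, 0.0016, 0, 0.0004], [0.45, 0, -0.05, 0, 0, 0], [0.45, 0, -0.05, 0, 0, 0], [0.45, 0, -0.05, 0, 0, 0], [0.45, 0, -0.05, 0, 0, 0], [0.35, 0, -0.05, 0, 0, 0]])

```text
t: 40.02
eef_pos: [0.536, 0.2281, 0.1275]
tool_rot: [0.792, -0.144, 0.556, 0.207]
contact_force: [-0.6, 0.1, -0.8]
gripper_width: 0.321
```

Run:
```python
from rack import *
tgt(deck(0,-.03,.0095),tool(1));print(np.round(bot.get_obs()["q"],3));now()
```

```text
at [0.536  0.2281 0.1275] shift(cur axes) [ 1.157 -0.015 -0.006] rot [-0.0012 -0.0002  0.0002] | shift after rot [ 1.157 -0.016 -0.008] w 0.321 t 40.02 F [-0.6  0.1 -0.8]
[-0.794  0.33   0.34   2.158 -0.354  0.341  1.904]
TCP in deck mm [  0.3 -29.4  55.8]
```

Emit:
step_arm(plan=[[0.25, 0, 0, -0.001, 0, 0], [0.3, 0, 0, 0, 0, 0], [0.25, 0, 0, 0, 0, 0], [0.2, 0, 0, 0, 0, 0], [0.12, 0, 0, 0, 0, 0], [0.03, 0, 0, 0, 0, 0], [0, 0, 0, 0, 0, 0]])

```text
t: 40.9
eef_pos: [0.5501, 0.2356, 0.0861]
tool_rot: [0.792, -0.147, 0.554, 0.209]
contact_force: [-0.4, -0.5, -0.3]
gripper_width: 0.319
```

Emit:
step_arm(plan=[[0.03, 0, 0, 0, 0, 0], [0.03, 0, 0, 0, 0, 0], [0, 0, 0, 0, 0, 0]])

```text
t: 41.28
eef_pos: [0.5509, 0.236, 0.0839]
tool_rot: [0.792, -0.147, 0.554, 0.209]
contact_force: [-0.6, -0.7, 1.1]
gripper_width: 0.323
```

Run:
```python
from rack import *
tgt(deck(0,-.03,.0069),tool(1));print(np.round(bot.get_obs()["q"],3));now()
```

```text
at [0.5509 0.236  0.0839] shift(cur axes) [ 0.053 -0.003 -0.033] rot [0.0001 0.0001 0.0001] | shift after rot [ 0.053 -0.003 -0.033] w 0.323 t 41.27 F [-0.6 -0.7  1.1]
[-0.706  0.426  0.243  2.143 -0.424  0.254  1.979]
TCP in deck mm [  1.3 -29.9   9. ]
```

Emit:
step_arm(plan=[[0.04, 0, 0, 0, 0, 0], [0, 0, 0, 0, 0, 0]])

```text
t: 41.52
eef_pos: [0.5518, 0.2357, 0.0828]
tool_rot: [0.792, -0.147, 0.554, 0.209]
contact_force: [-1.0, -3.3, 6.8]
gripper_width: 0.317
```

Emit:
step_arm(plan=[[0.02, 0, 0, 0, 0, 0], [0, 0, 0, 0, 0, 0]])

```text
t: 41.78
eef_pos: [0.552, 0.2358, 0.0827]
tool_rot: [0.793, -0.147, 0.554, 0.209]
contact_force: [-7.0, -5.4, 16.1]
gripper_width: 0.316
```

Contact; back off a little, release, rise.

Emit:
step_arm(plan=[[-0.03, 0, 0, 0, 0, 0], [0, 0, 0, 0, 0, 0]])

```text
t: 42.02
eef_pos: [0.5517, 0.2358, 0.0831]
tool_rot: [0.792, -0.147, 0.554, 0.209]
contact_force: [0.2, -3.3, 5.2]
gripper_width: 0.318
```

Emit:
step_arm(plan=[[0, 0, 0, 0, 0, 0], [0, 0, 0, 0, 0, 0], [0, 0, 0, 0, 0, 0], [0, 0, 0, 0, 0, 0]], fingers=0)

```text
t: 42.52
eef_pos: [0.5509, 0.2364, 0.0824]
tool_rot: [0.792, -0.147, 0.554, 0.209]
contact_force: [-0.0, -0.3, 0.5]
gripper_width: 0.495
```

Emit:
step_arm(plan=[[-0.2, 0, 0, 0, 0, 0], [-0.4, 0, 0, 0, 0, 0], [-0.6, 0, 0, 0, 0, 0], [-0.6, 0, 0, 0, 0, 0], [-0.6, 0, 0, 0, 0, 0], [-0.6, 0, 0, 0, 0, 0]])

```text
t: 43.28
eef_pos: [0.5148, 0.2156, 0.197]
tool_rot: [0.792, -0.147, 0.554, 0.209]
contact_force: [-0.2, -0.2, -0.4]
gripper_width: 0.497
```

```bash
python3 chk.py -.03 w15
python3 - <<'E'
from h import *
tgt([.7128,.0182,.22],down(-9))
E
```

```text
TCP in deck mm [  1.  -29.8 129.5]
n 6874 cap x [0.0394 0.0494 0.0627] cap y [-0.0485 -0.0317 -0.0156] cap ztop 0.0355
-0.07 ztop 0.0258 y -0.0301
-0.05 ztop 0.0309 y -0.0308
-0.04 ztop 0.0324 y -0.0315
-0.03 ztop 0.0324 y -0.0315
-0.02 ztop 0.0325 y -0.0315
-0.01 ztop 0.0326 y -0.0308
0.0 ztop 0.0324 y -0.0316
0.01 ztop 0.0325 y -0.0316
0.02 ztop 0.0326 y -0.0309
0.03 ztop 0.0323 y -0.0316
0.04 ztop 0.0352 y -0.0309
0.05 ztop 0.0356 y -0.0313
0.06 ztop 0.0355 y -0.0317
[-0.93   0.174  0.475  2.16  -0.202  0.484  1.775]
at [0.5157 0.2155 0.1996] shift(cur axes) [ 0.163 -6.721  1.918] rot [ 0.3526  0.0303 -0.063 ] | shift after rot [-0.509  5.639  4.1  ] w 0.502 t 43.33 F [-0.2 -0.8  2. ]
```

View pics/w15.png

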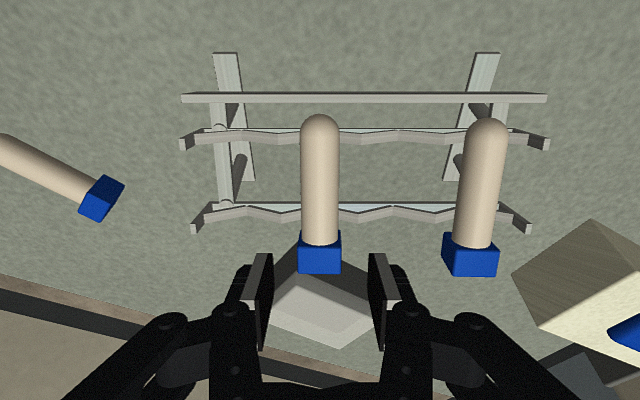

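Emit:
step_arm(plan=[[-0.2, 0, 0, 0.0252, 0.0022, -0.0045], [-0.2, 0, 0, 0.0252, 0.0022, -0.0045], [-0.2, 0, 0, 0.0252, 0.0022, -0.0045], [0, 0, 0, 0.0252, 0.0022, -0.0045], [0, 0, 0, 0.0252, 0.0022, -0.0045], [0, 0, 0, 0.0252, 0.0022, -0.0045], [0, 0, 0, 0.0252, 0.0022, -0.0045]], fingers=-0.4)

```text
t: 44.2
eef_pos: [0.5078, 0.2128, 0.2185]
tool_rot: [0.739, 0.232, 0.6, -0.197]
contact_force: [-0.7, 0.5, 0.4]
gripper_width: 0.698
```

Emit:
step_arm(plan=[[0, 0, 0, 0.0252, 0.0022, -0.0045], [0, 0, 0, 0.0252, 0.0022, -0.0045], [0, 0, 0, 0.0252, 0.0022, -0.0045], [0, 0, 0, 0.0252, 0.0022, -0.0045], [0, 0, 0, 0.0252, 0.0022, -0.0045], [0, 0, 0, 0.0252, 0.0022, -0.0045], [0, 0, 0, 0.0252, 0.0022, -0.0045]])

```text
t: 45.08
eef_pos: [0.508, 0.2129, 0.2186]
tool_rot: [-0.457, -0.537, -0.459, 0.54]
contact_force: [-0.6, -0.6, 0.2]
gripper_width: 0.699
```

```bash
python3 - <<'E'
from h import *
tgt([.7128,.0182,.22],down(-8.5))
E
python3 tubes.py
```

```text
at [0.508  0.2129 0.2186] shift(cur axes) [-0.065  5.837  3.98 ] rot [-0.0021  0.0001  0.0009] | shift after rot [-0.035  5.784  4.057] w 0.699 t 45.08 F [-0.6 -0.6  0.2]
top ctr [711.8  23.9] size [118.7  33.7] yaw cap-body 80.5 rect 79.2 cap [719.2  69.9] top z 0.0353
[-1.247  0.423  0.97   1.909 -0.409  1.029 -0.267]
```

Emit:
step_arm(plan=[[0, 0.73, 0.5, -0.002, 0, 0.0009], [0, 0.73, 0.5, 0, 0, 0], [0, 0.73, 0.5, 0, 0, 0], [0, 0.73, 0.5, 0, 0, 0], [0, 0.73, 0.5, 0, 0, 0], [0, 0.73, 0.5, 0, 0, 0], [0, 0.73, 0.5, 0, 0, 0], [0, 0.73, 0.5, 0, 0, 0]])

```text
t: 46.12
eef_pos: [0.7167, 0.0201, 0.2189]
tool_rot: [-0.464, -0.534, -0.463, 0.534]
contact_force: [0.9, 0.2, 1.1]
gripper_width: 0.698
```

Emit:
step_arm(plan=[[0, 0, 0, 0, 0, 0]])

```text
t: 46.25
eef_pos: [0.7168, 0.0173, 0.219]
tool_rot: [-0.464, -0.534, -0.461, 0.536]
contact_force: [-1.3, 0.8, 0.5]
gripper_width: 0.699
```

Run:
```python
from tubes import *
measure("wrist","pics/w16.png")
tgt([.7128,.0182,.025],down(-8.5));print(np.round(bot.get_obs()["q"],3))
```

```text
wrist ctr [714.3  23.5] size [117.6  33.6] yaw cap-body 81.0 rect 80.5 cap [721.7  70.3] top z 0.0347
at [0.7161 0.0193 0.2187] shift(cur axes) [ 4.842 -0.082  0.026] rot [ 0.0006  0.0005 -0.0002] | shift after rot [ 4.842 -0.076  0.04 ] w 0.699 t 46.3 F [0.9 0.2 0.3]
[-0.626  0.693  0.841  1.496 -0.534  1.194  0.154]
```

View pics/w16.png

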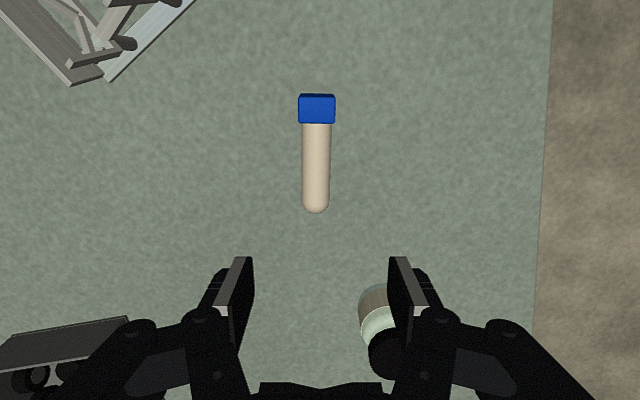

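Emit:
step_arm(plan=[[0.6, -0.01, 0.003, 0.001, 0, 0], [0.6, -0.01, 0.003, 0, 0, 0], [0.6, -0.01, 0.003, 0, 0, 0], [0.6, -0.01, 0.003, 0, 0, 0], [0.6, -0.01, 0.003, 0, 0, 0], [0.6, -0.01, 0.003, 0, 0, 0], [0.6, -0.01, 0.003, 0, 0, 0], [0.6, -0.01, 0.003, 0, 0, 0]])

```text
t: 47.3
eef_pos: [0.7128, 0.0195, 0.0248]
tool_rot: [-0.462, -0.536, -0.46, 0.537]
contact_force: [1.0, 0.4, 0.3]
gripper_width: 0.702
```

Run:
```python
from tubes import *
tgt([.7127,.0186,.004],down(-9));print(np.round(bot.get_obs()["q"],3))
```

```text
at [0.7128 0.0195 0.0248] shift(cur axes) [ 0.519 -0.     0.022] rot [ 0.0011  0.0004 -0.0001] | shift after rot [0.519 0.    0.023] w 0.702 t 47.3 F [1.  0.4 0.3]
[-0.554  0.883  0.697  1.621 -0.685  0.896  0.256]
```

Emit:
step_arm(plan=[[0.2, 0, 0.02, 0.001, 0, 0], [0.18, 0, 0, 0, 0, 0], [0.1, 0, 0, 0, 0, 0], [0, 0, 0, 0, 0, 0], [0, 0, 0, 0, 0, 0]])

```text
t: 47.92
eef_pos: [0.7132, 0.0188, 0.0078]
tool_rot: [-0.46, -0.537, -0.458, 0.538]
contact_force: [-0.3, 0.6, -0.3]
gripper_width: 0.701
```

Emit:
step_arm(plan=[[0, 0, 0, 0, 0, 0], [0, 0, 0, 0, 0, 0], [0, 0, 0, 0, 0, 0], [0, 0, 0, 0, 0, 0], [0, 0, 0, 0, 0, 0], [0, 0, 0, 0, 0, 0], [0, 0, 0, 0, 0, 0]], fingers=1)

```text
t: 48.8
eef_pos: [0.7133, 0.0187, 0.0077]
tool_rot: [-0.46, -0.537, -0.458, 0.538]
contact_force: [0.0, 0.9, 5.5]
gripper_width: 0.32
```

Emit:
step_arm(plan=[[-0.3, 0, 0, 0, 0, 0], [-0.7, 0, 0, 0, 0, 0], [-0.75, 0, 0, 0, 0, 0], [-0.75, 0, 0, 0, 0, 0], [-0.75, 0, 0, 0, 0, 0], [-0.75, 0, 0, 0, 0, 0], [-0.75, 0, 0, 0, 0, 0], [-0.75, 0, 0, 0, 0, 0]])

```text
t: 49.8
eef_pos: [0.7119, 0.0192, 0.2281]
tool_rot: [-0.46, -0.537, -0.459, 0.538]
contact_force: [-0.1, -0.8, -0.3]
gripper_width: 0.318
```

Run:
```python
from rack import *
P=deck(-.001,-.09,.12)+[0,0,.03];print(P)
tgt(P,tool(-1));print(np.round(bot.get_obs()["q"],3))
p,d=bot.read_camera("wrist");cv2.imwrite("pics/w17.png",p[:,:,::-1])
```

```text
[0.54575154 0.16390873 0.21742109]
at [0.7119 0.0192 0.2281] shift(cur axes) [ 0.261 -4.669 -2.925] rot [0.1413 0.0522 0.0248] | shift after rot [-0.373 -5.199  1.806] w 0.318 t 49.8 F [-0.1 -0.8 -0.3]
[-0.635  0.681  0.853  1.497 -0.529  1.208  0.14 ]
```

View pics/w17.png

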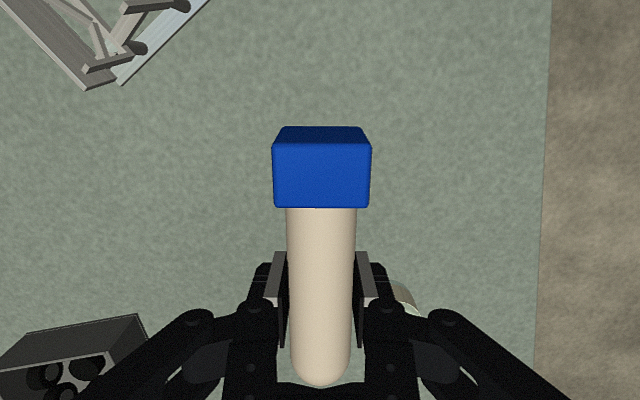

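Emit:
step_arm(plan=[[0, -0.584, -0.366, 0, 0, 0], [0, -0.584, -0.366, 0, 0, 0], [0, -0.584, -0.366, 0, 0, 0], [0, -0.584, -0.366, 0, 0, 0], [0, -0.584, -0.366, 0, 0, 0], [0, -0.584, -0.366, 0, 0, 0], [0, -0.584, -0.366, 0, 0, 0], [0, -0.584, -0.366, 0, 0, 0]])

```text
t: 50.85
eef_pos: [0.545, 0.1644, 0.2266]
tool_rot: [-0.46, -0.537, -0.459, 0.538]
contact_force: [0.5, 1.1, -0.3]
gripper_width: 0.313
```

Emit:
step_arm(plan=[[0, 0, 0, 0.0177, 0.0065, 0.0031], [0, 0, 0, 0.0177, 0.0065, 0.0031], [0, 0, 0, 0.0177, 0.0065, 0.0031], [0, 0, 0, 0.0177, 0.0065, 0.0031], [0, 0, 0, 0.0177, 0.0065, 0.0031], [0, 0, 0, 0.0177, 0.0065, 0.0031], [0, 0, 0, 0.0177, 0.0065, 0.0031], [0, 0, 0, 0.0177, 0.0065, 0.0031]])

```text
t: 51.85
eef_pos: [0.5457, 0.1636, 0.2265]
tool_rot: [0.145, 0.793, 0.207, -0.555]
contact_force: [0.4, -0.0, -0.3]
gripper_width: 0.319
```

Run:
```python
from rack import *
tgt(deck(-.001,-.09,.055),tool(-1));print(np.round(bot.get_obs()["q"],3));now()
```

```text
at [0.5457 0.1636 0.2265] shift(cur axes) [ 2.544 -0.006  0.331] rot [-0.0009 -0.0001 -0.0001] | shift after rot [ 2.545 -0.005  0.329] w 0.319 t 51.85 F [ 0.4 -0.  -0.3]
[-1.387  0.32   1.238  2.124 -0.68   0.67  -0.785]
TCP in deck mm [ 12.2 -90.2 156.8]
```

Emit:
step_arm(plan=[[0.3, 0, 0.055, -0.0009, 0, 0], [0.45, 0, 0.055, 0, 0, 0], [0.45, 0, 0.055, 0, 0, 0], [0.45, 0, 0.055, 0, 0, 0], [0.45, 0, 0.055, 0, 0, 0], [0.4, 0, 0.055, 0, 0, 0], [0, 0, 0, 0, 0, 0]])

```text
t: 52.72
eef_pos: [0.5644, 0.1743, 0.1273]
tool_rot: [0.149, 0.791, 0.21, -0.555]
contact_force: [1.0, -0.7, -0.3]
gripper_width: 0.319
```

Run:
```python
from rack import *
tgt(deck(-.001,-.09,.0115),tool(-1));print(np.round(bot.get_obs()["q"],3));now()
p,d=bot.read_camera("wrist");cv2.imwrite("pics/w18.png",p[:,:,::-1])
```

```text
at [0.5644 0.1743 0.1273] shift(cur axes) [ 1.117 -0.006 -0.016] rot [ 0.0007  0.0004 -0.0001] | shift after rot [ 1.117 -0.005 -0.013] w 0.319 t 52.73 F [ 1.  -0.7 -0.3]
[-1.074  0.468  0.881  2.157 -0.984  0.516 -0.523]
TCP in deck mm [ -1.5 -90.2  56.2]
```

View pics/w18.png

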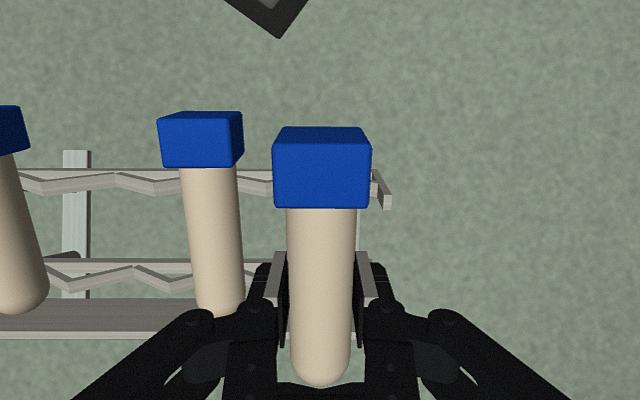

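Emit:
step_arm(plan=[[0.25, 0, 0, 0, 0, 0], [0.3, 0, 0, 0, 0, 0], [0.25, 0, 0, 0, 0, 0], [0.2, 0, 0, 0, 0, 0], [0.1, 0, 0, 0, 0, 0], [0, 0, 0, 0, 0, 0]])

```text
t: 53.52
eef_pos: [0.5785, 0.182, 0.0867]
tool_rot: [0.149, 0.792, 0.21, -0.554]
contact_force: [0.2, -0.1, -0.5]
gripper_width: 0.316
```

Emit:
step_arm(plan=[[0.03, 0, 0, 0, 0, 0], [0.03, 0, 0, 0, 0, 0], [0, 0, 0, 0, 0, 0]])

```text
t: 53.9
eef_pos: [0.5795, 0.1824, 0.085]
tool_rot: [0.149, 0.792, 0.21, -0.554]
contact_force: [0.3, -1.2, 1.7]
gripper_width: 0.319
```

Run:
```python
from rack import *
now();print(np.round(bot.get_obs()["q"],3))
```

```text
TCP in deck mm [  0.1 -90.6  10.6]
[-0.962  0.542  0.743  2.142 -1.123  0.456 -0.406]
```

Emit:
step_arm(plan=[[0.04, 0, 0, 0, 0, 0], [0, 0, 0, 0, 0, 0]])

```text
t: 54.15
eef_pos: [0.5801, 0.1827, 0.084]
tool_rot: [0.148, 0.792, 0.21, -0.553]
contact_force: [-3.0, -1.5, 9.8]
gripper_width: 0.318
```

Emit:
step_arm(plan=[[0.01, 0, 0, 0, 0, 0], [0, 0, 0, 0, 0, 0]])

```text
t: 54.4
eef_pos: [0.5802, 0.1827, 0.084]
tool_rot: [0.148, 0.792, 0.21, -0.553]
contact_force: [-6.5, -1.2, 15.4]
gripper_width: 0.317
```

Run:
```python
from rack import *
now()
```

```text
TCP in deck mm [  0.4 -90.7   9.4]
```

Emit:
step_arm(plan=[[-0.03, 0, 0, 0, 0, 0], [0, 0, 0, 0, 0, 0]])

```text
t: 54.65
eef_pos: [0.5799, 0.1825, 0.0844]
tool_rot: [0.149, 0.792, 0.21, -0.554]
contact_force: [-1.9, -1.9, 5.3]
gripper_width: 0.319
```

Emit:
step_arm(plan=[[0, 0, 0, 0, 0, 0], [0, 0, 0, 0, 0, 0], [0, 0, 0, 0, 0, 0], [0, 0, 0, 0, 0, 0]], fingers=0.05)

```text
t: 55.15
eef_pos: [0.5794, 0.1827, 0.0838]
tool_rot: [0.149, 0.792, 0.21, -0.554]
contact_force: [-0.1, -0.5, -0.7]
gripper_width: 0.473
```

Emit:
step_arm(plan=[[-0.2, 0, 0, 0, 0, 0], [-0.4, 0, 0, 0, 0, 0], [-0.6, 0, 0, 0, 0, 0], [-0.6, 0, 0, 0, 0, 0], [-0.6, 0, 0, 0, 0, 0], [-0.6, 0, 0, 0, 0, 0]])

```text
t: 55.9
eef_pos: [0.5433, 0.162, 0.1976]
tool_rot: [0.148, 0.792, 0.21, -0.554]
contact_force: [-0.4, 0.1, 0.3]
gripper_width: 0.473
```

```bash
for y in -.09 -.03 .09; do python3 chk.py $y w19; done
```

```text
TCP in deck mm [ -0.4 -90.4 130.7]
n 6617 cap x [0.0393 0.0516 0.0625] cap y [-0.1077 -0.0914 -0.0749] cap ztop 0.0356
-0.07 ztop 0.0256 y -0.0919
-0.05 ztop 0.031 y -0.091
-0.04 ztop 0.0325 y -0.0917
-0.03 ztop 0.0324 y -0.0917
-0.02 ztop 0.0325 y -0.0909
-0.01 ztop 0.0323 y -0.0917
0.0 ztop 0.0324 y -0.0916
0.01 ztop 0.0324 y -0.0916
0.02 ztop 0.0325 y -0.0916
0.03 ztop 0.0325 y -0.0915
0.04 ztop 0.0354 y -0.0915
0.05 ztop 0.0357 y -0.0915
0.06 ztop 0.0355 y -0.0914
[-1.296  0.34   1.132  2.157 -0.744  0.611 -0.717]
TCP in deck mm [  0.6 -91.3 132.5]
n 6421 cap x [0.0409 0.0532 0.064 ] cap y [-0.0487 -0.0327 -0.0157] cap ztop 0.0357
-0.07 ztop 0.0259 y -0.0153
-0.05 ztop 0.0303 y -0.0326
-0.04 ztop 0.0327 y -0.032
-0.03 ztop 0.0326 y -0.0325
-0.02 ztop 0.0325 y -0.0318
-0.01 ztop 0.0325 y -0.032
0.0 ztop 0.0327 y -0.0319
0.01 ztop 0.0326 y -0.0316
0.02 ztop 0.0325 y -0.0322
0.03 ztop 0.0324 y -0.032
0.04 ztop 0.0353 y -0.0312
0.05 ztop 0.0357 y -0.0318
0.06 ztop 0.0356 y -0.0327
[-1.299  0.337  1.137  2.156 -0.741  0.612 -0.72 ]
TCP in deck mm [  0.8 -90.7 131.4]
n 7622 cap x [0.0431 0.0556 0.0666] cap y [0.0706 0.0844 0.1037] cap ztop 0.0357
-0.07 ztop 0.0258 y 0.091
-0.05 ztop 0.0286 y 0.0852
-0.04 ztop 0.0324 y 0.087
-0.03 ztop 0.0325 y 0.0871
-0.02 ztop 0.0326 y 0.087
-0.01 ztop 0.0325 y 0.087
0.0 ztop 0.0327 y 0.0869
0.01 ztop 0.0326 y 0.0867
0.02 ztop 0.0327 y 0.087
0.03 ztop 0.0326 y 0.0868
0.04 ztop 0.0327 y 0.0868
0.05 ztop 0.0358 y 0.0872
0.06 ztop 0.0357 y 0.0869
[-1.297  0.339  1.133  2.156 -0.745  0.61  -0.716]
```

View pics/w19.png

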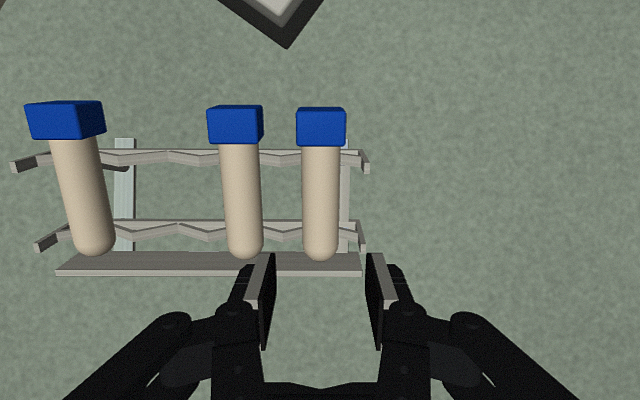

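Emit:
step_arm(plan=[[-0.5, 0, 0, 0, 0, 0], [-0.5, 0, 0, 0, 0, 0], [0, 0, 0, 0, 0, 0], [0, 0, 0, 0, 0, 0]])

```text
t: 56.55
eef_pos: [0.5314, 0.1563, 0.2335]
tool_rot: [0.149, 0.791, 0.21, -0.554]
contact_force: [-0.4, -0.1, -0.6]
gripper_width: 0.476
```

Run:
```python
from h import *
p,d=bot.read_camera("top");cv2.imwrite("pics/topF.png",cv2.convertScaleAbs(cv2.resize(p[110:320,150:520,::-1],None,fx=2.1,fy=2.1),alpha=1.5))
W=cloud(d,campose("top"));h=W[...,2]
a=np.radians(-17);E=W[...,:2]-[.5032,-.4015]
X=E[...,0]*np.cos(a)+E[...,1]*np.sin(a);Y=-E[...,0]*np.sin(a)+E[...,1]*np.cos(a)
m=(abs(X)<.1)&(abs(Y)<.09)&(h>.086)&(h<.11);print("tray rect",cv2.minAreaRect((np.stack([X[m],Y[m]],1)*1000).astype(np.float32)))
m=(abs(X+.02)<.04)&(abs(Y)<.035)&(h>.05)&(h<.09);P=W[m];c=P.mean(0);n=np.linalg.svd(P-c)[2][2];print(c,n)
m=(abs(W[...,0]-.382)<.062)&(abs(W[...,1]+.2196)<.062)
print("tub interior max h",np.nanmax(h[m]))
gray=cv2.cvtColor(p,cv2.COLOR_RGB2GRAY)
k,l,s,cc=cv2.connectedComponentsWithStats((m&(h>.012)).astype(np.uint8))
for i in range(1,k):
    if s[i,4]>15: q=W[l==i]; print(s[i,4],(q.mean(0)*1000).round(0),q[:,2].max().round(3))
p,d=bot.read_camera("side");cv2.imwrite("pics/sideF.png",cv2.resize(p[90:380,180:520,::-1],None,fx=2.2,fy=2.0))
print(np.round(bot.get_obs()["eef_pos"],3))
```

```text
tray rect ((-15.558521270751953, 0.7354812622070312), (106.1026382446289, 115.49491882324219), 89.50899505615234)
[ 0.48390093 -0.39565403  0.07513081] [-0.0016957   0.00191453 -0.99999673]
tub interior max h 0.047802519306256896
175 [ 374. -199.   22.] 0.027
178 [ 377. -243.   23.] 0.029
112 [ 329. -193.   36.] 0.045
123 [ 330. -237.   36.] 0.048
[0.531 0.156 0.233]
```

View pics/topF.png

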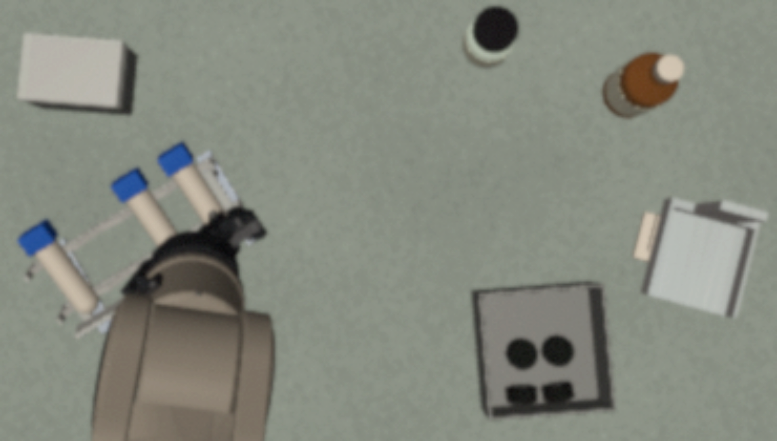

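View pics/sideF.png

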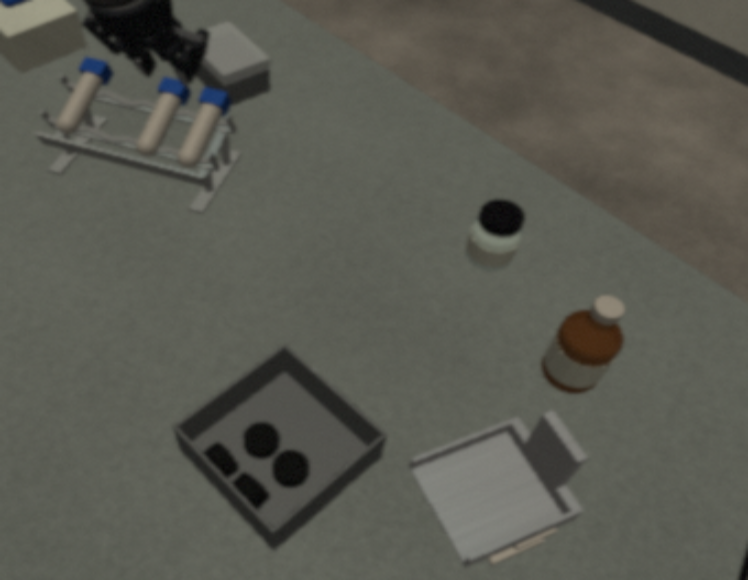

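```bash
python3 -c "
from station import bot
print(bot.get_obs()['t']);print(bot.hand_in())"
```

```text
56.65
the job is handed in; nothing more can be done
None
```

I finished the whole task and handed it in after about 57 s of robot time. No verdict comes back, so the results below are my own last checks.

- **Tray:** I lifted it by the tab and tipped it to about 26° with the lip over the tub. All four cushions slid off. The tray now stands released on the beam, within about 1 mm of its middle, under 1° from level and square to within about 1°.
- **Cushions:** all four are in the tub. Two lie flat and two stand on edge near the wall on the robot's side. The highest point is about 48 mm, below the 65 mm rim.
- **Tubes:** the three tubes present lie in lanes 0, 1 and 3, caps uphill and tips at the stop. Straight after each release the tube was about 1 to 3 mm from its seat and in line with its lane. Their tops read about 1.3 mm above nominal, within tolerance, and the rack bars themselves read about 0.7 mm high.
- **Disagreement:** the last wrist view, taken from over lane 0, put the lane 1 and lane 3 tubes 2 to 6 mm further uphill than my first check. I took that as camera error from the slanted view, and both readings are within limits.
- **Bystanders:** the bottle, the tip box and the jar look unmoved in the last top view; I did not re-measure them.
- **Arm:** clear of everything at hand-in.

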